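Turn the copper-token bench round for the next batch

TASK

Turn the token bench round for the next batch. First scrub out the empty steel beaker with the bottle brush, at least two full strokes, each going right down to the bottom and back up until the head is half out of the beaker, then stand the brush head-down in its white stand again and put every copper blank on the mat into the beaker; then feed the copper bar straight into the open collet until it is fully home against the depth stop, and only then close the collet by swinging its red-knobbed lever all the way over towards the nose. Keep the beaker standing upright and leave the sauce bottle, the mug and the file where they are.

Things in the scene. Friction and masses are not known exactly. Their poses are not given: they have to be found in the camera images.
- fixture: fixed lever collet fixture: green-grey iron barrel 86 mm across, top 128 mm above the counter, on a foot and a plywood board; steel nose 25 mm long in front of it; origin on the counter under it, 75 mm behind the mouth; own x axis along the bore from nose to rear, z up; the nose looks roughly to the robot's left
- collet_mouth (a point): centre of the collet's mouth in the face of the steel nose (60 mm across), 85 mm above the counter; axes as the fixture's: the bar goes in along +x. Bevel 36 mm wide narrowing within 10 mm to a 25 mm open bore (three jaws that shrink onto the bar as the lever closes); fixed depth stop 85 mm inside: with the bar home its centre is 5 mm in front of this point and 95 mm stick out
- lever (a joint): collet lever, rad: 0 open (leaning 0.7 rad to the rear, away from the nose), 1.05 fully closed (leaning 0.35 rad towards the nose); stays where it is left; about 4 to 9 N at the knob; starts between 0 and 0.12
- lever_knob (a point): centre of the red ball (32 mm) at the lever's end, 100 mm from the pivot, on a 12 mm rod; when open it is some 216 mm above the counter and behind the barrel, when closed some 234 mm
- lever_pivot (a point): the lever's pivot, 140 mm above the counter, 145 mm behind the mouth, on the centre line; the lever swings about the fixture's y axis, and its knob moves over the top towards the nose as it closes
- bar: round copper bar 22 mm across and 180 mm long, 0.6 kg, both ends alike; starts lying on the mat; origin at its centre, own x axis along it
- blank1: copper disc sawn from the bar, 22 mm across and 9 mm thick, 30 g; starts lying flat on the mat (only 2 to 4 of the four are there; the state gives None for the others); origin at its centre, z along its axis
- blank2: copper disc sawn from the bar, 22 mm across and 9 mm thick, 30 g; starts lying flat on the mat (only 2 to 4 of the four are there; the state gives None for the others); origin at its centre, z along its axis
- blank3: copper disc sawn from the bar, 22 mm across and 9 mm thick, 30 g; starts lying flat on the mat (only 2 to 4 of the four are there; the state gives None for the others); origin at its centre, z along its axis
- blank4: copper disc sawn from the bar, 22 mm across and 9 mm thick, 30 g; starts lying flat on the mat (only 2 to 4 of the four are there; the state gives None for the others); origin at its centre, z along its axis
- beaker: loose round steel beaker, 72 mm across (77 at the rolled rim), 110 mm high, wall 2.5 mm, bottom 4 mm thick, 0.4 kg; stands on the counter left of the mat; origin at the centre of its underside, z up
- beaker_mouth (a point): centre of the beaker's open top, 110 mm above its underside; inner radius 33 mm
- brush: bottle brush, 220 mm long, 90 g: white bristle head 35 mm across from 0 to 70 mm above the origin, thin steel wire to 120 mm, blue round handle 18 mm across from 120 to 220 mm; origin at the tip of the head, own z axis from the tip to the handle's end; starts standing head-down in its stand, handle up
- brush_tip (a point): tip of the brush head, same point as the brush's origin
- brush_stand: fixed white ceramic cup for the brush, 58 mm across outside, 50 mm inside, 75 mm high, inner floor at 6 mm, foot disc 72 mm across; origin at the centre of its underside
- sauce_bottle: red sauce bottle, 64 mm across, 175 mm high, standing beyond the fixture at the robot's right; leave it; origin at the centre of its underside
- mug: blue mug, 80 mm across, 90 mm high, at the far left; leave it; origin at the centre of its underside
- file: flat file with a wooden handle, 235 mm long, 15 mm high, lying beyond the mat; leave it; origin near its middle, own x axis along it
- mat: fixed striped blue and white rubber mat, 320 x 360 x 3 mm, on which the bar and the blanks lie; origin at the centre of its underside
There are look-alikes about, which are no part of the job. Of the things shaped like the bar, the copper one is meant.

How it is judged:
By the outcome, as a careful person would: the job done as asked, in the order asked, and still so for the second after the job is handed in, with the robot touching nothing.
Of blank1, blank2, blank3, blank4 only 2 to 4 are there at a start; the rules pass over those that are not, and their reading is None.
At some moment in a run one of blank1, blank2, blank3, blank4, bar may be knocked a few centimetres aside while the robot is not near it.
It also fails if it takes over 210 s, if anything falls off the work surface, if the arm or the gripper's body presses on something with over 40 N, if the wrist force passes 120 N, or if a joint passes its speed limit or range.

ROBOT

A 6-joint arm with a two-finger parallel gripper is mounted at the origin on the work surface. World frame = base frame: x ahead of the robot, y to its left, z up, the work surface at z = 0. Lengths are in m, angles in degrees, forces in N, time in s.
With the tool pointing down it reaches from about 0.3 to 0.75 m from the base axis. Payload 8.5 kg.
Tool frame: the origin (TCP) lies between the finger pads; the fingertips stand env.finger_overhang ahead of it and the grasp point (between the pads) lies 2 mm behind it (env.finger_overhang is the distance from the TCP to the fingertips, in m); z points along the fingers, y is the line along which they close (so a half turn about z gives the same grasp; the last joint's range is limited). The gripper opens to 85 mm and grips with 20 to 120 N. Pads are 22 mm wide; open, the fingers measure 114 mm over their backs; the gripper's body (76 mm by 85 mm) begins 54 mm behind the grasp point. The pads swing forward as they close: fully open they stand 13 mm farther back than shut.
Start: joints at [57.794, 21.807, 74.336, -0, 83.858, -12.336], TCP at [0.187, 0.517, 0.248] pointing down, gripper open.
Joint ranges: [-178.18, 178.18], [-50.72, 133.34], [12.68, 142.11], [-81.47, 261.47], [9.98, 163.14], [-165.26, 165.26]. Speed limits (degrees/s): [136.94, 136.94, 180, 180, 180, 180].

INTERFACE

Orientations are given as a 3x3 rotation matrix whose columns are the frame's x, y, z axes.
In Python, from rig import env gives the robot as it stands. The module is installed in compiled form; this text tells all that it offers.
- The arm moves only by the tool jog_arm, never from a script. Its arguments are lists of equal length, an entry for each row: "hand": the finger opening in m, from 0 to 0.0854; "travel": the shift along the world's x, y, z in m, a list of three; "yaw": the turn about the world's z in rad. A call has exactly 5 rows; each row shifts and turns the commanded pose from where the row before left it; what a row does not reach is not made up. A row lasts 1/8 s, in which the tool goes at most 62.5 mm and 10.7 degrees, less where a joint would pass 70% of its speed; a pose out of reach is approached as far as the arm can. A call is refused whole if a number of a shift passes 0.0625 or a number of a turn 0.188, either way. A call with a gripper value outside its range is refused whole. The fingers move at their own pace and stop on an object; "grip_force" is the grip in N (left out, the last holds). Time passes only in rows, so rows that do not move let the fingers close, or fill a call up. It gives the time, the measured TCP pose, the force, the opening and the grip force at its end, in the units of the state.
- env.observe(): the state, without advancing time (a new reading comes with each control period).
- env.get_image(name): name is "side" or "top"; returns the picture (420x560x3 uint8, red, green, blue); there is no depth.
- env.calibration(name): a dict with "fx", "fy", "cx", "cy" (pixels), "k1" (the pictures are not rectified: a ray, as slopes to the right and down, at radius r is drawn at 1 + k1 r^2 times it, then the intrinsics apply), "position" and "rotation" of the camera in the world. Camera axes: x right, y down, z forward; pixel columns grow to the right and rows downward; lengths in m; the calibration is good to about 2 mm. A picture is of the moment at which its call begins. calibration takes no time and is no camera call.
- env.close_job(): hands the job in; it is judged then, once.
The state is a dict: "time_s": time; "q": joint angles; "qvel": joint speeds; "joint_efforts": joint torques, N m; "position": TCP position; "tool_rot": TCP orientation; "ft_force": force on the tool from outside, world axes, zero at the start; "wrist_torque": the same for the moment, N m; "grip_width": finger opening in m; "gripper_force": force on a finger pad.
Only numpy, scipy, OpenCV 4.12 (cv2) and the standard library are available. Lean on these libraries where they do the work, as an engineer would, in place of code of your own. Each camera call takes 0.05 s, during which the arm holds its last target. There are 200 camera calls.

## Working session

There is one attempt and no reset: what is moved stays moved. The work goes in short steps, Python scripts to look and compute and a tool call to move; the robot and the scene stay as the last step left them, time stands still between calls to the robot, and variables do not carry over. Pictures are saved under pics/ and viewed, at most 14 in all, crops included, and the job is handed in when it is done.

Besides the shell and the picture viewer there is one more tool, called after "Request:" by a JSON object that holds its "fn" and its "kwargs", one argument or row to a line. jog_arm: Moves the arm, as the interface text tells. Its arguments: {"type":"object","properties":{"hand":{"type":"array"},"travel":{"type":"array"},"yaw":{"type":"array"},"grip_force":{"type":"number"}},"required":["hand","travel","yaw"]}

```bash
mkdir -p pics; cat > h.py <<'E'
import numpy as np, cv2
from rig import env
def snap(n,f):
    im=env.get_image(n); cv2.imwrite(f'pics/{f}.png',im[:,:,::-1]); return im
def ray(n,u,v):
    c=env.calibration(n); d=np.array([(u-c['cx'])/c['fx'],(v-c['cy'])/c['fy']]); s=d.copy()
    for _ in range(20): s=d/(1+c['k1']*(s@s))
    R=np.array(c['rotation']); return np.array(c['position']),R@np.array([s[0],s[1],1.])
def at_z(n,u,v,z):
    p,d=ray(n,u,v); return p+d*(z-p[2])/d[2]
def proj(n,P):
    c=env.calibration(n); q=np.array(c['rotation']).T@(np.array(P)-np.array(c['position'])); s=q[:2]/q[2]; s=s*(1+c['k1']*(s@s))
    return np.array([c['fx']*s[0]+c['cx'],c['fy']*s[1]+c['cy']])
E
python3 - <<'E'
from h import *
a=snap('top','t0');b=snap('side','s0')
for n in('top','side'):
    c=env.calibration(n);print(n,c['position'],np.round(c['rotation'],2).tolist(),c['fx'],c['k1'])
print(env.observe(),env.finger_overhang)
E
```

```text
top [0.28670251 0.02279846 1.32108183] [[0.05, -0.98, 0.21], [-1.0, -0.04, 0.01], [-0.0, -0.21, -0.98]] 401.1046536920057 -0.03705884683613846
side [0.21510949 0.59598736 0.90824917] [[-0.89, -0.33, 0.3], [-0.45, 0.69, -0.57], [-0.02, -0.64, -0.76]] 405.79993280325124 0.011626857860907771
{'time_s': 0.1, 'q': array([ 5.77953274e+01,  2.18390800e+01,  7.43788324e+01,  2.21564450e-04,
        8.38586962e+01, -1.23373278e+01]), 'qvel': array([-0.00808671, -0.04677931, -0.15752487,  0.06557229, -0.02934933,
       -0.01359504]), 'joint_efforts': array([ 3.78558703e-03, -4.49214792e+01, -2.31654364e+01, -2.07445419e-04,
        3.63901963e-03,  3.30386035e-05]), 'position': array([0.18680051, 0.51705519, 0.24776452]), 'tool_rot': array([[-9.40481726e-01,  3.39843509e-01, -7.15839456e-04],
       [ 3.39844140e-01,  9.40481092e-01, -1.12931389e-03],
       [ 2.89443479e-04, -1.30537292e-03, -9.99999106e-01]]), 'ft_force': array([ 0.21803666, -0.44233006,  0.62442066]), 'wrist_torque': array([0.03689507, 0.00757212, 0.01123653]), 'gripper_force': 0.0, 'grip_width': 0.0855312319856762} 0.017
```

View pics/t0.png

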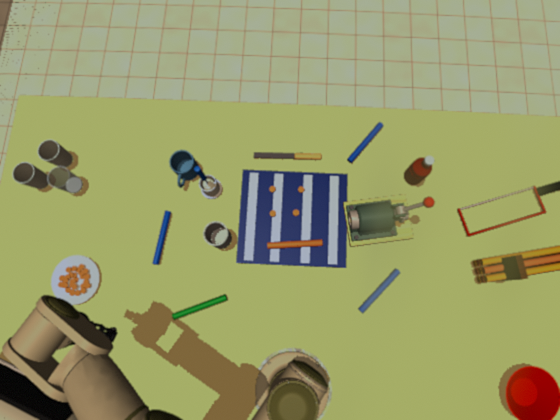

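View pics/s0.png

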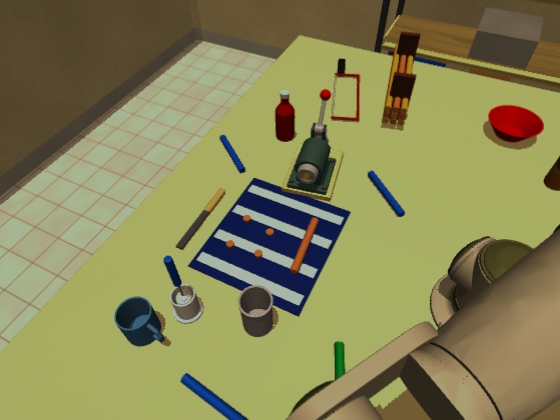

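The top view shows four copper blanks on the mat at (272,189), (302,189), (273,213) and (296,212). The copper bar is at (268–322,244), the beaker at (218,236), the stand at (210,187) with the handle towards (196,170), and the fixture at (380,217) with its knob at (428,202). Several bar-shaped things are in view. Blue ones are at (366,142), (162,238) and (380,290), a green one is at (200,306), and there are orange ones in the rack at (515,265). Only the one lying on the mat is copper, so I'll confirm it in a crop.

```bash
python3 - <<'E'
from h import *
a=cv2.imread('pics/t0.png');b=cv2.imread('pics/s0.png')
A=cv2.resize(a[140:280,170:440],None,fx=2.96,fy=2.96,interpolation=cv2.INTER_CUBIC)
cv2.imwrite('pics/t0c.png',A)
B=cv2.resize(b[80:350,100:420],None,fx=2.2,fy=2.2,interpolation=cv2.INTER_CUBIC);cv2.imwrite('pics/s0c.png',B)
for n,im in(('top',a),('side',b)):
    hsv=cv2.cvtColor(im,cv2.COLOR_BGR2HSV)
    m=cv2.inRange(hsv,(3,120,90),(17,255,255))
    N,l,st,ce=cv2.connectedComponentsWithStats(m)
    for i in range(1,N):
        if st[i,4]<8: continue
        w=at_z(n,*ce[i],.012)
        if .25<w[0]<.8 and -.3<w[1]<.3:
            e=''
            if st[i,4]>80:
                (c,wh,an)=cv2.minAreaRect(np.argwhere(l==i)[:,::-1].astype(np.float32)); bp=cv2.boxPoints((c,wh,an)); e=[np.round(at_z(n,*p,.014)[:2],3).tolist() for p in bp]
            print(n,ce[i].round(1),st[i,4],w.round(3),e)
E
```

```text
top [297.1 157.9] 9 [0.742 0.013 0.012] 
top [272.  188.5] 26 [0.63  0.094 0.012] 
top [300.5 189.2] 28 [ 0.632 -0.002  0.012] 
top [272.2 213. ] 23 [0.546 0.089 0.012] 
top [295.5 212.4] 31 [0.551 0.011 0.012] 
top [295.  243.6] 310 [0.447 0.008 0.012] [[0.448, 0.098], [0.466, -0.079], [0.446, -0.08], [0.428, 0.096]]
side [215.4 202.3] 51 [ 0.746 -0.012  0.012] 
side [246.2 217.6] 37 [ 0.636 -0.001  0.012] 
side [304.1 244.5] 421 [0.45  0.012 0.012] [[0.451, 0.097], [0.472, -0.085], [0.449, -0.084], [0.43, 0.097]]
side [269.4 231.3] 41 [0.554 0.013 0.012] 
side [229.5 243.1] 43 [0.633 0.095 0.012] 
side [257.8 252.9] 45 [0.549 0.09  0.012]
```

View pics/t0c.png

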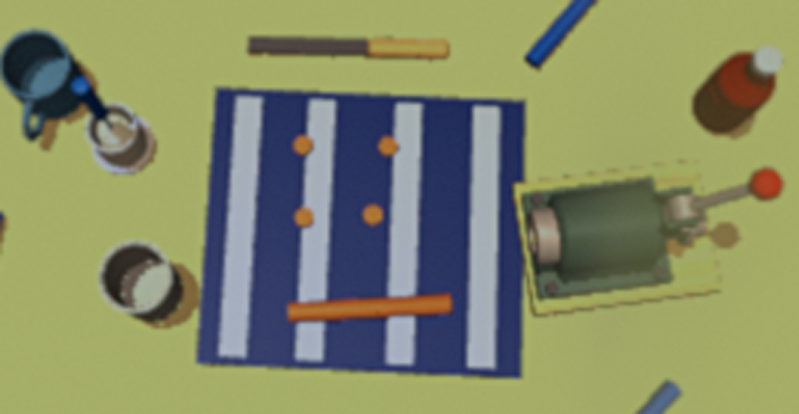

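View pics/s0c.png

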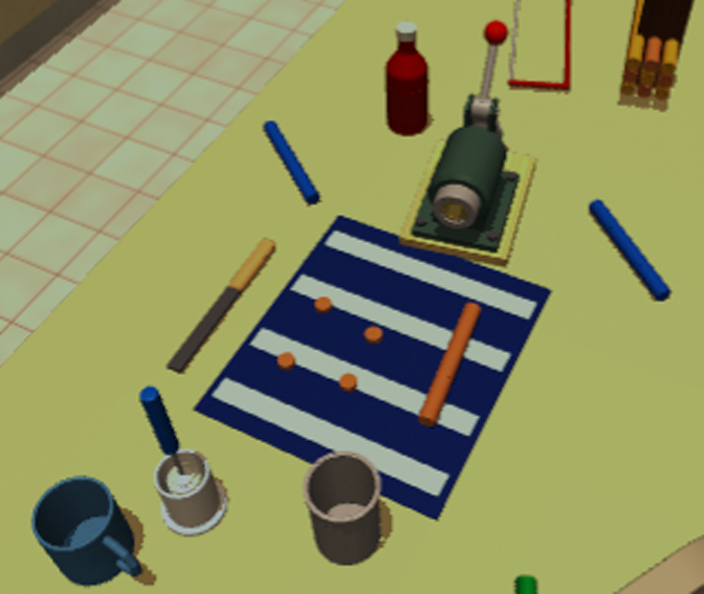

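The crop confirms the copper bar on the mat at crop pixels (290–450,308). The blue rods are look-alikes. Next I'll triangulate the fixture, brush, beaker and stand.

```bash
cat >> h.py <<'E'
def tri(t,s):
    p,d=ray('top',*t);q,e=ray('side',*s); d/=np.linalg.norm(d);e/=np.linalg.norm(e)
    k=np.linalg.lstsq(np.c_[d,-e],q-p,rcond=None)[0]; a=p+d*k[0];b=q+e*k[1]
    return (a+b)/2,np.linalg.norm(a-b)
E
python3 - <<'E'
from h import *
T=lambda x,y:(170+x/2.96-.33,140+y/2.96-.33)
S=lambda x,y:(100+x/2.2-.27,80+y/2.2-.27)
for n,t,s in(('knob',T(766,184),S(496,33)),('mouth',T(530,236),S(455,206)),('handle end',T(79,85),S(149,394)),('handle bot',T(104,116),S(172,450)),('pivot',T(684,209),S(482,107))):
    print(n,*tri(t,s))
for n,t,s,z in(('beaker',T(142,276),S(342,486),.11),('stand',T(116,130),S(183,475),.075)):
    print(n,at_z('top',*t,z),at_z('side',*s,z))
print('mouth z.085',at_z('top',*T(530,236),.085),at_z('side',*S(455,206),.085))
print('knob z.216',at_z('top',*T(766,184),.216),at_z('side',*S(496,33),.216))
print('bd',[at_z('top',*T(*p),.01)[:2].round(3).tolist() for p in((515,183),(700,162),(720,290),(533,315))])
print('bds',[at_z('side',*S(*p),.01)[:2].round(3).tolist() for p in((400,240),(508,262),(537,157))])
print('mat',[at_z('top',*T(*p),.003)[:2].round(3).tolist() for p in((216,88),(525,100),(521,377),(198,363))])
# red knob blob
for n,f in(('top','t0'),('side','s0')):
    h=cv2.cvtColor(cv2.imread(f'pics/{f}.png'),cv2.COLOR_BGR2HSV)
    m=cv2.inRange(h,(0,170,120),(4,255,255))|cv2.inRange(h,(175,170,120),(180,255,255))
    N,l,st,ce=cv2.connectedComponentsWithStats(m)
    print(n,[(ce[i].round(1).tolist(),st[i,4]) for i in range(1,N) if st[i,4]>20])
E
```

```text
knob [ 0.55771481 -0.36148345  0.21837295] 0.0014626193591891115
mouth [ 0.51913543 -0.15306723  0.10236833] 0.001438371131308113
handle end [0.62437046 0.30204105 0.22619642] 0.001784944238103617
handle bot [0.62555233 0.30000029 0.11990985] 0.004645915267606091
pivot [ 0.54744639 -0.30359095  0.14131559] 0.0030388789013728423
beaker [0.45692916 0.24667455 0.11      ] [0.45865118 0.25610772 0.11      ]
stand [0.62065302 0.2947808  0.075     ] [0.62381448 0.30278938 0.075     ]
mouth z.085 [ 0.52172579 -0.15572581  0.085     ] [ 0.52643578 -0.16914375  0.085     ]
knob z.216 [ 0.55756669 -0.36244209  0.216     ] [ 0.55965406 -0.3647624   0.216     ]
bd [[0.596, -0.149], [0.63, -0.359], [0.484, -0.379], [0.447, -0.171]]
bds [[0.596, -0.146], [0.448, -0.173], [0.487, -0.385]]
mat [[0.695, 0.199], [0.697, -0.16], [0.379, -0.16], [0.378, 0.197]]
top [([534.5, 395.2], np.int32(2112))]
side [([353.6, 104.2], np.int32(95)), ([325.0, 92.9], np.int32(50)), ([514.7, 120.6], np.int32(1226))]
```

Request:
{"fn": "jog_arm", "kwargs": {
  "hand": [0.06,0.06,0.06,0.06,0.06],
  "travel": [
    [0.02,-0.01,0.05],
    [0.045,-0.022,0],
    [0.045,-0.022,0],
    [0.045,-0.022,0],
    [0.045,-0.022,0]
  ],
  "yaw": [0,0,0,0,0],
  "grip_force": 60
}}

```text
time_s: 0.72
position: [0.3882, 0.4183, 0.298]
tool_rot: [[-0.94, 0.34, -0.001], [0.34, 0.94, -0.0], [0.0, -0.001, -1.0]]
ft_force: [-0.0, 0.9, -0.1]
grip_width: 0.0596
gripper_force: 0.0
```

Request:
{"fn": "jog_arm", "kwargs": {
  "hand": [0.06,0.06,0.06,0.06,0.06],
  "travel": [
    [0.045,-0.022,0],
    [0.045,-0.022,0],
    [0.045,-0.022,0],
    [0.045,-0.022,0],
    [0.045,-0.022,0]
  ],
  "yaw": [0,0,0,0,0]
}}

```text
time_s: 1.35
position: [0.6132, 0.3083, 0.2979]
tool_rot: [[-0.94, 0.34, -0.001], [0.34, 0.94, -0.0], [0.001, -0.0, -1.0]]
ft_force: [-0.6, 0.2, 0.1]
grip_width: 0.0603
gripper_force: 0.0
```

Request:
{"fn": "jog_arm", "kwargs": {
  "hand": [0.06,0.06,0.06,0.06,0.06],
  "travel": [
    [0.011,-0.007,0],
    [0,0,-0.03],
    [0,0,-0.03],
    [0,0,-0.03],
    [0,0,-0.02]
  ],
  "yaw": [0,0,0,0,0]
}}

```text
time_s: 1.98
position: [0.6218, 0.3027, 0.1867]
tool_rot: [[-0.941, 0.339, -0.002], [0.339, 0.941, -0.0], [0.002, -0.001, -1.0]]
ft_force: [-0.9, 0.5, -0.5]
grip_width: 0.0599
gripper_force: 0.0
```

Request:
{"fn": "jog_arm", "kwargs": {
  "hand": [0.03,0.0,0.0,0.0,0.0],
  "travel": [
    [0,0,0],
    [0,0,0],
    [0,0,0],
    [0,0,0],
    [0,0,0]
  ],
  "yaw": [0,0,0,0,0]
}}

```text
time_s: 2.6
position: [0.6234, 0.3024, 0.1898]
tool_rot: [[-0.94, 0.34, 0.003], [0.34, 0.94, 0.001], [-0.002, 0.002, -1.0]]
ft_force: [-0.1, -0.1, 6.0]
grip_width: 0.0165
gripper_force: 58.8
```

```bash
python3 - <<'E'
from h import *
o=env.observe();print(o['position'],o['grip_width'],o['gripper_force'],o['ft_force'])
a=snap('top','t1');b=snap('side','s1')
A=cv2.resize(a[150:260,170:280,::-1],(396,396),interpolation=cv2.INTER_CUBIC)
B=cv2.resize(b[200:350,110:260],None,fx=2.64,fy=2.64,interpolation=cv2.INTER_CUBIC)[:,:,::-1]
cv2.imwrite('pics/c1.png',np.hstack([A,B]))
E
```

```text
[0.62335355 0.30238419 0.18982367] 0.016539433861252343 58.817421197891235 [-0.11101265 -0.07912023  5.9772538 ]
```

View pics/c1.png

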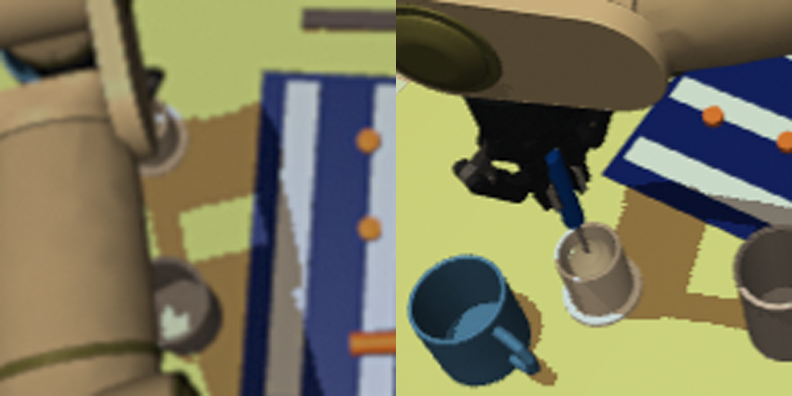

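The brush handle is in the jaws at crop (565,190), with the head still in the stand at (590,260). I'll lift it and carry it over the beaker.

Request:
{"fn": "jog_arm", "kwargs": {
  "hand": [0,0,0,0,0],
  "travel": [
    [0,0,0.03],
    [0,0,0.04],
    [0,0,0.04],
    [0,0,0.04],
    [-0.03,-0.009,0]
  ],
  "yaw": [0,0,0,0,0]
}}

```text
time_s: 3.32
position: [0.5945, 0.2934, 0.3411]
tool_rot: [[-0.94, 0.34, 0.007], [0.34, 0.94, 0.002], [-0.006, 0.004, -1.0]]
ft_force: [0.0, 0.1, -1.3]
grip_width: 0.0164
gripper_force: 58.8
```

Request:
{"fn": "jog_arm", "kwargs": {
  "hand": [0,0,0,0,0],
  "travel": [
    [-0.045,-0.014,0],
    [-0.045,-0.014,0],
    [-0.045,-0.013,0],
    [0,0,0],
    [0,0,0]
  ],
  "yaw": [0,0,0,0,0]
}}

```text
time_s: 3.95
position: [0.4583, 0.2523, 0.3386]
tool_rot: [[-0.94, 0.34, 0.001], [0.34, 0.94, 0.0], [-0.001, 0.0, -1.0]]
ft_force: [-0.2, 0.3, -0.3]
grip_width: 0.0164
gripper_force: 58.8
```

```bash
python3 - <<'E'
from h import *
o=env.observe();print(o['position'],o['grip_width'],o['gripper_force'],o['ft_force'])
a=snap('top','t2');b=snap('side','s2')
A=cv2.resize(a[170:270,170:270,::-1],(396,396),interpolation=cv2.INTER_CUBIC)
B=cv2.resize(b[200:350,180:330],None,fx=2.64,fy=2.64,interpolation=cv2.INTER_CUBIC)[:,:,::-1]
cv2.imwrite('pics/c2.png',np.hstack([A,B]))
E
```

```text
[0.45829217 0.25228821 0.33857781] 0.016386381365832967 58.788567781448364 [-0.21351025  0.26468827 -0.3148895 ]
```

View pics/c2.png

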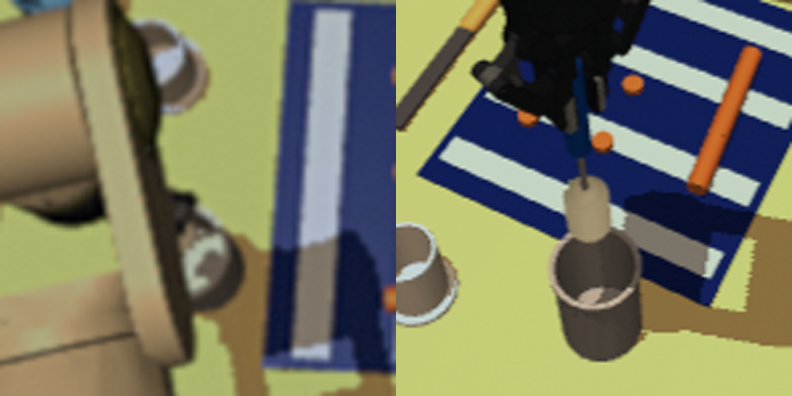

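The side crop shows the head hanging at (588,215) above the beaker, whose rim centre is about (596,275). I'll check both numerically.

```bash
python3 - <<'E'
from h import *
P=np.array([.4583,.2523])
f=lambda z:(proj('side',[*P,z])-[180,200])*2.64+[396,0]
print('tip',f(.154),'headtop',f(.224),'handle bot',f(.274))
for c in((596,275),(595,271)):
    print(at_z('side',180+(c[0]-396)/2.64-.3,200+c[1]/2.64-.3,.11))
print('rimproj',f(.11))
import math
for k in range(0,360,45): print(((proj('side',[.458+.0385*math.cos(math.radians(k)),.253+.0385*math.sin(math.radians(k)),.108])-[180,200])*2.64+[396,0]).round(0),end=' ')
E
```

```text
tip [593.71393331 235.64348413] headtop [587.74244975 189.02132235] handle bot [582.95735665 151.684022  ]
[0.4544604 0.2625209 0.11     ]
[0.45690741 0.25975713 0.11      ]
rimproj [597.09523864 262.05652703]
[557. 246.] [552. 278.] [574. 303.] [611. 306.] [639. 283.] [642. 250.] [619. 227.] [584. 225.]
```

Request:
{"fn": "jog_arm", "kwargs": {
  "hand": [0,0,0,0,0],
  "travel": [
    [-0.003,0.003,-0.02],
    [0,0,-0.04],
    [0,0,-0.04],
    [0,0,-0.035],
    [0,0,-0.008]
  ],
  "yaw": [0,0,0,0,0]
}}

```text
time_s: 4.68
position: [0.4549, 0.2551, 0.1932]
tool_rot: [[-0.94, 0.34, -0.004], [0.34, 0.94, -0.001], [0.003, -0.003, -1.0]]
ft_force: [-0.5, 0.0, -0.7]
grip_width: 0.0166
gripper_force: 58.8
```

Request:
{"fn": "jog_arm", "kwargs": {
  "hand": [0,0,0,0,0],
  "travel": [
    [0,0,-0.003],
    [0,0,-0.002],
    [0,0,-0.002],
    [0,0,0],
    [0,0,0]
  ],
  "yaw": [0,0,0,0,0]
}}

```text
time_s: 5.3
position: [0.455, 0.2553, 0.1886]
tool_rot: [[-0.94, 0.34, 0.001], [0.34, 0.94, 0.0], [-0.0, 0.0, -1.0]]
ft_force: [0.7, 0.0, -0.5]
grip_width: 0.0167
gripper_force: 58.8
```

Request:
{"fn": "jog_arm", "kwargs": {
  "hand": [0,0,0,0,0],
  "travel": [
    [0,0,-0.0015],
    [0,0,-0.0015],
    [0,0,-0.001],
    [0,0,0],
    [0,0,0]
  ],
  "yaw": [0,0,0,0,0]
}}

```text
time_s: 5.92
position: [0.4562, 0.2555, 0.1876]
tool_rot: [[-0.94, 0.34, 0.006], [0.34, 0.941, 0.001], [-0.005, 0.003, -1.0]]
ft_force: [-2.3, -1.6, 23.9]
grip_width: 0.0166
gripper_force: 61.7
```

Request:
{"fn": "jog_arm", "kwargs": {
  "hand": [0,0,0,0,0],
  "travel": [
    [0,0,0.035],
    [0,0,0.035],
    [0,0,0.02],
    [0,0,0],
    [0,0,-0.03]
  ],
  "yaw": [0,0,0,0,0]
}}

```text
time_s: 6.55
position: [0.4554, 0.2554, 0.2445]
tool_rot: [[-0.94, 0.34, 0.003], [0.34, 0.94, 0.001], [-0.003, 0.002, -1.0]]
ft_force: [0.5, -0.6, -2.0]
grip_width: 0.0163
gripper_force: 59.2
```

Request:
{"fn": "jog_arm", "kwargs": {
  "hand": [0,0,0,0,0],
  "travel": [
    [0,0,-0.035],
    [0,0,-0.018],
    [0,0,-0.004],
    [0,0,-0.003],
    [0,0,0]
  ],
  "yaw": [0,0,0,0,0]
}}

```text
time_s: 7.18
position: [0.4557, 0.2553, 0.1863]
tool_rot: [[-0.941, 0.34, 0.004], [0.34, 0.941, 0.001], [-0.004, 0.002, -1.0]]
ft_force: [-1.6, -0.9, 21.3]
grip_width: 0.0164
gripper_force: 62.1
```

Request:
{"fn": "jog_arm", "kwargs": {
  "hand": [0,0,0,0,0],
  "travel": [
    [0,0,0.035],
    [0,0,0.035],
    [0,0,0.02],
    [0,0,0],
    [0,0,-0.03]
  ],
  "yaw": [0,0,0,0,0]
}}

```text
time_s: 7.8
position: [0.4552, 0.2553, 0.2438]
tool_rot: [[-0.94, 0.34, 0.002], [0.34, 0.94, 0.001], [-0.002, 0.001, -1.0]]
ft_force: [0.9, -0.1, -1.2]
grip_width: 0.0162
gripper_force: 59.3
```

Request:
{"fn": "jog_arm", "kwargs": {
  "hand": [0,0,0,0,0],
  "travel": [
    [0,0,-0.035],
    [0,0,-0.018],
    [0,0,-0.004],
    [0,0,-0.003],
    [0,0,0]
  ],
  "yaw": [0,0,0,0,0]
}}

```text
time_s: 8.43
position: [0.4554, 0.2551, 0.1862]
tool_rot: [[-0.94, 0.34, 0.003], [0.34, 0.941, 0.0], [-0.003, 0.001, -1.0]]
ft_force: [-4.8, -2.0, 27.4]
grip_width: 0.0166
gripper_force: 63.4
```

Request:
{"fn": "jog_arm", "kwargs": {
  "hand": [0,0,0,0,0],
  "travel": [
    [0,0,0.035],
    [0,0,0.035],
    [0,0,0.02],
    [0,0,0],
    [0,0,0]
  ],
  "yaw": [0,0,0,0,0]
}}

```text
time_s: 9.05
position: [0.4544, 0.2551, 0.2723]
tool_rot: [[-0.94, 0.34, -0.003], [0.34, 0.94, -0.001], [0.003, -0.002, -1.0]]
ft_force: [0.1, 0.0, -1.0]
grip_width: 0.0162
gripper_force: 59.6
```

```bash
python3 - <<'E'
from h import *
b=snap('side','s3')
B=cv2.resize(b[200:350,130:330],None,fx=2.64,fy=2.64,interpolation=cv2.INTER_CUBIC)[:,:,::-1]
cv2.imwrite('pics/c3.png',B)
E
```

```text
(no output)
```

View pics/c3.png

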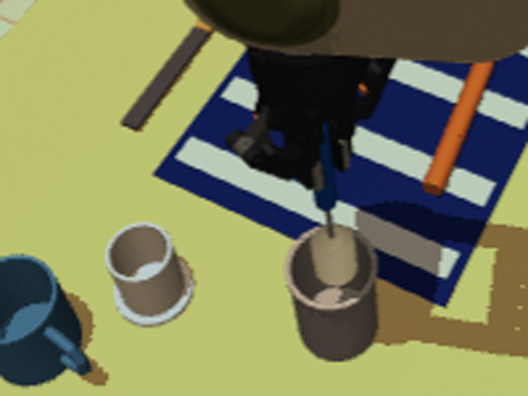

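The head is half out of the beaker at crop (333,255), and the beaker at (335,300) stands upright. Next I'll check the brush tilt and the stand centre.

```bash
python3 - <<'E'
from h import *
P=np.array([.4544,.2551])
f=lambda p:((proj('side',p)-[130,200])*2.64).round(0)
print('tip',f([*P,.089]),'headtop',f([*P,.159]),'handle bot',f([*P,.209]))
for c in((140,252),): print(at_z('side',130+c[0]/2.64-.3,200+c[1]/2.64-.3,.075))
import math
for c in((.6234,.3024),): print([f([c[0]+.029*math.cos(k),c[1]+.029*math.sin(k),.075]).tolist() for k in np.arange(0,6.28,.785)])
E
```

```text
tip [337. 279.] headtop [332. 237.] handle bot [328. 204.]
[0.6249069  0.30195974 0.075     ]
[[113.0, 239.0], [107.0, 262.0], [120.0, 280.0], [146.0, 282.0], [168.0, 266.0], [173.0, 243.0], [160.0, 226.0], [135.0, 224.0]]
```

Request:
{"fn": "jog_arm", "kwargs": {
  "hand": [0,0,0,0,0],
  "travel": [
    [0,0,0.03],
    [0,0,0.035],
    [0.03,0.008,0],
    [0.045,0.012,0],
    [0.045,0.012,0]
  ],
  "yaw": [0,0,0,0,0]
}}

```text
time_s: 9.72
position: [0.5761, 0.2876, 0.3379]
tool_rot: [[-0.94, 0.34, -0.002], [0.34, 0.94, -0.0], [0.002, -0.001, -1.0]]
ft_force: [0.8, 0.7, -0.0]
grip_width: 0.0166
gripper_force: 59.6
```

Request:
{"fn": "jog_arm", "kwargs": {
  "hand": [0,0,0,0,0],
  "travel": [
    [0.038,0.012,0],
    [0.01,0.003,0],
    [0,0,0],
    [0,0,0],
    [0,0,0]
  ],
  "yaw": [0,0,0,0,0]
}}

```text
time_s: 10.35
position: [0.6224, 0.3022, 0.3397]
tool_rot: [[-0.941, 0.34, 0.0], [0.34, 0.941, 0.0], [-0.0, 0.0, -1.0]]
ft_force: [0.2, -0.0, -0.2]
grip_width: 0.0164
gripper_force: 59.5
```

Request:
{"fn": "jog_arm", "kwargs": {
  "hand": [0,0,0,0,0],
  "travel": [
    [0.001,0,-0.03],
    [0,0,-0.035],
    [0,0,-0.03],
    [0,0,-0.03],
    [0,0,-0.015]
  ],
  "yaw": [0,0,0,0,0]
}}

```text
time_s: 10.98
position: [0.6232, 0.3021, 0.1981]
tool_rot: [[-0.94, 0.34, -0.002], [0.34, 0.94, -0.001], [0.001, -0.001, -1.0]]
ft_force: [-0.6, -0.4, -2.1]
grip_width: 0.0165
gripper_force: 59.5
```

Request:
{"fn": "jog_arm", "kwargs": {
  "hand": [0,0,0,0,0],
  "travel": [
    [0,0,-0.007],
    [0,0,-0.002],
    [0,0,0],
    [0,0,0],
    [0,0,0]
  ],
  "yaw": [0,0,0,0,0]
}}

```text
time_s: 11.6
position: [0.624, 0.3023, 0.1907]
tool_rot: [[-0.94, 0.34, 0.001], [0.34, 0.94, 0.0], [-0.001, 0.0, -1.0]]
ft_force: [0.4, -0.6, -1.3]
grip_width: 0.0167
gripper_force: 59.5
```

Touch down, then release gently and rise.

Request:
{"fn": "jog_arm", "kwargs": {
  "hand": [0,0.018,0.03,0.045,0.06],
  "travel": [
    [0,0,-0.001],
    [0,0,0],
    [0,0,0],
    [0,0,0],
    [0,0,0]
  ],
  "yaw": [0,0,0,0,0]
}}

```text
time_s: 12.22
position: [0.624, 0.3022, 0.1894]
tool_rot: [[-0.94, 0.34, 0.0], [0.34, 0.94, 0.0], [-0.0, 0.0, -1.0]]
ft_force: [0.3, -0.5, 0.8]
grip_width: 0.06
gripper_force: 0.0
```

Request:
{"fn": "jog_arm", "kwargs": {
  "hand": [0.06,0.06,0.06,0.06,0.06],
  "travel": [
    [0,0,0],
    [0,0,0.02],
    [0,0,0.03],
    [0,0,0.03],
    [0,0,0.03]
  ],
  "yaw": [0,0,0,0,0]
}}

```text
time_s: 12.85
position: [0.6238, 0.3022, 0.3004]
tool_rot: [[-0.94, 0.34, 0.0], [0.34, 0.94, 0.0], [-0.0, 0.0, -1.0]]
ft_force: [0.6, 1.2, -0.2]
grip_width: 0.0598
gripper_force: 0.0
```

Request:
{"fn": "jog_arm", "kwargs": {
  "hand": [0.05,0.05,0.05,0.05,0.05],
  "travel": [
    [0,-0.05,0],
    [0,-0.05,0],
    [0,-0.055,0],
    [0,-0.05,-0.02],
    [0,0,-0.04]
  ],
  "yaw": [-0.18,-0.18,-0.18,-0.18,-0.18]
}}

```text
time_s: 13.48
position: [0.6246, 0.0938, 0.2403]
tool_rot: [[-0.309, 0.951, 0.004], [0.951, 0.309, -0.001], [-0.002, 0.004, -1.0]]
ft_force: [0.8, 0.7, 0.1]
grip_width: 0.0503
gripper_force: 0.0
```

```bash
cat >> h.py <<'E'
def copper(n,im,lim=8):
    hsv=cv2.cvtColor(im,cv2.COLOR_RGB2HSV); m=cv2.inRange(hsv,(3,120,70),(17,255,255))
    N,l,st,ce=cv2.connectedComponentsWithStats(m)
    for i in range(1,N):
        w=at_z(n,*ce[i],.010)
        if st[i,4]>=lim and .35<w[0]<.73 and -.2<w[1]<.33: print(n,ce[i].round(1),st[i,4],w[:2].round(4))
E
python3 - <<'E'
from h import *
print(env.observe()['position'],env.observe()['tool_rot'][:,1])
b=snap('side','s4');a=snap('top','t4');copper('side',b);copper('top',a)
B=cv2.resize(b[180:360,110:350],None,fx=2.64,fy=2.64,interpolation=cv2.INTER_CUBIC)[:,:,::-1]
cv2.imwrite('pics/c4.png',B)
E
```

```text
[0.62464846 0.09379256 0.24026144] [0.95120622 0.30853383 0.00368738]
side [246.6 218. ] 43 [ 0.6353 -0.0019]
side [303.7 245.5] 447 [0.4501 0.0138]
side [269.3 231.6] 50 [0.5549 0.0127]
side [229.6 243.5] 50 [0.633  0.0953]
side [257.8 253.4] 53 [0.5491 0.09  ]
top [300.5 189.2] 28 [ 0.6322 -0.0025]
top [295.5 212. ] 35 [0.553  0.0113]
top [297.9 243.5] 278 [ 0.4482 -0.0012]
```

View pics/c4.png

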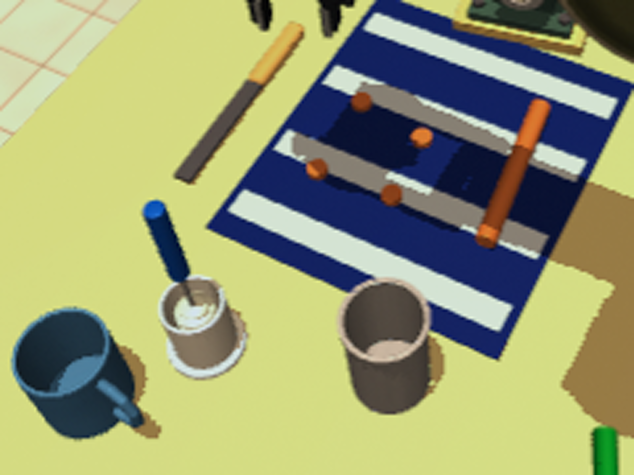

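The brush stands head-down in its stand (handle at crop (165,240)) and the beaker is upright at (388,345). Now for the first blank at (0.632, 0.0945).

Request:
{"fn": "jog_arm", "kwargs": {
  "hand": [0.05,0.05,0.05,0.05,0.05],
  "travel": [
    [0.0075,0.001,-0.05],
    [0,0,-0.055],
    [0,0,-0.055],
    [0,0,-0.045],
    [0,0,-0.012]
  ],
  "yaw": [0,0,0,0,0],
  "grip_force": 40
}}

```text
time_s: 14.2
position: [0.6311, 0.0989, 0.021]
tool_rot: [[-0.322, 0.947, -0.003], [0.947, 0.322, 0.0], [0.001, -0.003, -1.0]]
ft_force: [0.4, -0.3, 0.0]
grip_width: 0.0496
gripper_force: 0.0
```

Request:
{"fn": "jog_arm", "kwargs": {
  "hand": [0.05,0.0,0.0,0.0,0.0],
  "travel": [
    [0,0,0],
    [0,0,0],
    [0,0,0],
    [0,0,0],
    [0,0,0]
  ],
  "yaw": [0,0,0,0,0]
}}

```text
time_s: 14.82
position: [0.6324, 0.0983, 0.0246]
tool_rot: [[-0.319, 0.948, 0.004], [0.948, 0.319, 0.0], [-0.001, 0.004, -1.0]]
ft_force: [-1.7, 0.3, 6.3]
grip_width: 0.0191
gripper_force: 38.9
```

Request:
{"fn": "jog_arm", "kwargs": {
  "hand": [0,0,0,0,0],
  "travel": [
    [0,0,0.05],
    [-0.01,0.01,0.05],
    [-0.03,0.028,0.03],
    [-0.035,0.032,0],
    [-0.035,0.03,0]
  ],
  "yaw": [0,0,0,0,0]
}}

```text
time_s: 15.45
position: [0.5205, 0.1991, 0.1539]
tool_rot: [[-0.318, 0.948, 0.003], [0.948, 0.318, 0.0], [-0.0, 0.003, -1.0]]
ft_force: [0.9, 1.2, -0.1]
grip_width: 0.0186
gripper_force: 39.1
```

Request:
{"fn": "jog_arm", "kwargs": {
  "hand": [0,0,0,0,0],
  "travel": [
    [-0.035,0.03,0],
    [-0.025,0.022,0],
    [-0.006,0.005,0],
    [0,0,0],
    [0,0,0]
  ],
  "yaw": [0,0,0,0,0]
}}

```text
time_s: 16.08
position: [0.4564, 0.2546, 0.1525]
tool_rot: [[-0.317, 0.948, 0.001], [0.948, 0.317, 0.0], [-0.0, 0.001, -1.0]]
ft_force: [0.1, -0.5, 0.0]
grip_width: 0.0186
gripper_force: 39.1
```

```bash
python3 - <<'E'
from h import *
o=env.observe();print(o['position'],o['grip_width'],o['gripper_force'])
b=snap('side','s5');copper('side',b)
B=cv2.resize(b[180:360,150:390],None,fx=2.64,fy=2.64,interpolation=cv2.INTER_CUBIC)[:,:,::-1]
cv2.imwrite('pics/c5.png',B)
E
```

```text
[0.45640587 0.25461442 0.15248699] 0.01858706152136686 39.11554992198944
side [295.6 266.2] 104 [0.4423 0.0818]
side [255. 293.] 69 [0.4995 0.1955]
```

View pics/c5.png

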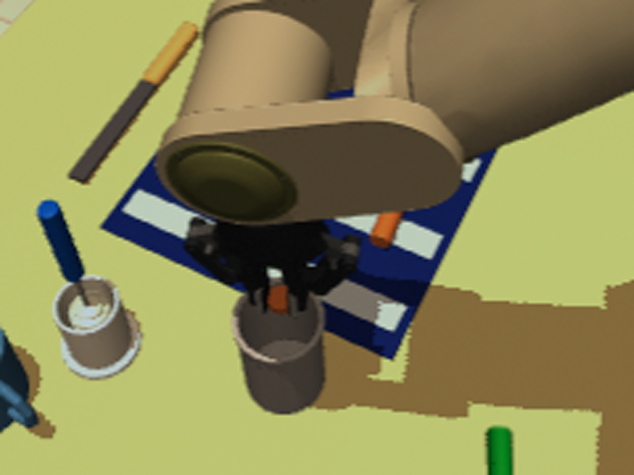

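The blank is held over the beaker mouth at crop (278,298). I'll release it.

Request:
{"fn": "jog_arm", "kwargs": {
  "hand": [0.0,0.0,0.05,0.05,0.05],
  "travel": [
    [0,0,-0.014],
    [0,0,0],
    [0,0,0],
    [0,0,0],
    [0,0,0.03]
  ],
  "yaw": [0,0,0,0,0]
}}

```text
time_s: 16.75
position: [0.4547, 0.255, 0.1674]
tool_rot: [[-0.318, 0.948, -0.004], [0.948, 0.318, -0.001], [0.0, -0.004, -1.0]]
ft_force: [0.3, -0.3, 0.8]
grip_width: 0.0497
gripper_force: 0.0
```

Request:
{"fn": "jog_arm", "kwargs": {
  "hand": [0.05,0.05,0.05,0.05,0.05],
  "travel": [
    [0.024,-0.043,0],
    [0.024,-0.043,0],
    [0.024,-0.043,0],
    [0.02,-0.036,0],
    [0,0,-0.03]
  ],
  "yaw": [0,0,0,0,0]
}}

```text
time_s: 17.38
position: [0.5499, 0.0878, 0.1397]
tool_rot: [[-0.315, 0.949, 0.006], [0.949, 0.315, -0.001], [-0.002, 0.005, -1.0]]
ft_force: [0.2, -0.1, -0.1]
grip_width: 0.0499
gripper_force: 0.0
```

```bash
python3 - <<'E'
from h import *
o=env.observe();print(o['position'],o['grip_width'])
b=snap('side','s6');copper('side',b)
E
```

```text
[0.54989642 0.08778023 0.13966336] 0.049945700391013925
side [247.2 217.9] 33 [ 0.634  -0.0031]
side [303.8 245.3] 439 [0.4501 0.0131]
side [269.5 232. ] 45 [0.5537 0.0136]
side [257.9 253.3] 51 [0.549  0.0896]
```

Request:
{"fn": "jog_arm", "kwargs": {
  "hand": [0.05,0.05,0.05,0.05,0.05],
  "travel": [
    [-0.002,0.002,-0.045],
    [0,0,-0.045],
    [0,0,-0.022],
    [0,0,-0.006],
    [0,0,0]
  ],
  "yaw": [0,0,0,0,0]
}}

```text
time_s: 18.05
position: [0.5458, 0.0925, 0.021]
tool_rot: [[-0.319, 0.948, 0.001], [0.948, 0.319, 0.0], [-0.0, 0.001, -1.0]]
ft_force: [-0.6, -0.4, 0.3]
grip_width: 0.0501
gripper_force: 0.0
```

Request:
{"fn": "jog_arm", "kwargs": {
  "hand": [0.03,0.0,0.0,0.0,0.0],
  "travel": [
    [0,0,0],
    [0,0,0],
    [0,0,0],
    [0,0,0],
    [0,0,0]
  ],
  "yaw": [0,0,0,0,0]
}}

```text
time_s: 18.68
position: [0.5459, 0.0923, 0.0216]
tool_rot: [[-0.318, 0.948, 0.002], [0.948, 0.318, -0.0], [-0.001, 0.002, -1.0]]
ft_force: [-2.0, 0.9, 5.2]
grip_width: 0.0195
gripper_force: 38.9
```

Request:
{"fn": "jog_arm", "kwargs": {
  "hand": [0,0,0,0,0],
  "travel": [
    [0,0,0.05],
    [0,0,0.05],
    [-0.012,0.022,0.03],
    [-0.024,0.043,0],
    [-0.024,0.043,0]
  ],
  "yaw": [0,0,0,0,0]
}}

```text
time_s: 19.3
position: [0.4848, 0.2012, 0.1513]
tool_rot: [[-0.317, 0.948, 0.002], [0.948, 0.317, 0.0], [-0.0, 0.002, -1.0]]
ft_force: [0.7, 0.2, -0.3]
grip_width: 0.0195
gripper_force: 39.1
```

Request:
{"fn": "jog_arm", "kwargs": {
  "hand": [0,0,0,0,0],
  "travel": [
    [-0.022,0.041,0],
    [-0.009,0.017,0],
    [0,0,0],
    [0,0,-0.014],
    [0,0,0]
  ],
  "yaw": [0,0,0,0,0]
}}

```text
time_s: 19.92
position: [0.4544, 0.2571, 0.1349]
tool_rot: [[-0.317, 0.948, -0.003], [0.948, 0.317, -0.001], [-0.0, -0.003, -1.0]]
ft_force: [-0.2, 0.2, -0.6]
grip_width: 0.0192
gripper_force: 39.1
```

Request:
{"fn": "jog_arm", "kwargs": {
  "hand": [0.05,0.05,0.05,0.05,0.05],
  "travel": [
    [0,0,0],
    [0,0,0],
    [0,0,0.03],
    [0.021,-0.052,0],
    [0.021,-0.052,0]
  ],
  "yaw": [0,0,0,0,0]
}}

```text
time_s: 20.55
position: [0.497, 0.1532, 0.167]
tool_rot: [[-0.32, 0.947, 0.002], [0.947, 0.32, 0.0], [-0.0, 0.002, -1.0]]
ft_force: [1.0, 0.1, -0.5]
grip_width: 0.0502
gripper_force: 0.0
```

Request:
{"fn": "jog_arm", "kwargs": {
  "hand": [0.05,0.05,0.05,0.05,0.05],
  "travel": [
    [0.021,-0.052,0],
    [0.021,-0.052,0],
    [0.0145,-0.036,0],
    [0,0,-0.03],
    [0,0,0]
  ],
  "yaw": [0,0,0,0,0]
}}

```text
time_s: 21.18
position: [0.5521, 0.014, 0.135]
tool_rot: [[-0.318, 0.948, -0.004], [0.948, 0.318, 0.001], [0.002, -0.003, -1.0]]
ft_force: [0.4, 0.0, 0.3]
grip_width: 0.0504
gripper_force: 0.0
```

```bash
python3 - <<'E'
from h import *
o=env.observe();print(o['position'],o['grip_width'])
b=snap('side','s7');copper('side',b);copper('top',snap('top','t7'))
E
```

```text
[0.55205509 0.01396703 0.13496266] 0.05042103514073766
side [246.4 218. ] 43 [ 0.6357 -0.0017]
side [303.7 245.8] 435 [0.4498 0.0147]
side [269.4 231.9] 47 [0.5542 0.0134]
top [220.8 237.8] 24 [0.4551 0.2534]
top [313.3 242.6] 102 [ 0.4533 -0.0514]
```

Request:
{"fn": "jog_arm", "kwargs": {
  "hand": [0.05,0.05,0.05,0.05,0.05],
  "travel": [
    [0.0005,-0.001,-0.045],
    [0,0,-0.045],
    [0,0,-0.019],
    [0,0,-0.005],
    [0,0,0]
  ],
  "yaw": [0,0,0,0,0]
}}

```text
time_s: 21.9
position: [0.5541, 0.0134, 0.0234]
tool_rot: [[-0.319, 0.948, 0.002], [0.948, 0.319, -0.0], [-0.001, 0.002, -1.0]]
ft_force: [-0.2, -0.8, 0.2]
grip_width: 0.05
gripper_force: 0.0
```

Request:
{"fn": "jog_arm", "kwargs": {
  "hand": [0.03,0.0,0.0,0.0,0.0],
  "travel": [
    [0,0,0],
    [0,0,0],
    [0,0,0],
    [0,0,0],
    [0,0,0]
  ],
  "yaw": [0,0,0,0,0]
}}

```text
time_s: 22.52
position: [0.5539, 0.0132, 0.0235]
tool_rot: [[-0.318, 0.948, 0.002], [0.948, 0.318, -0.0], [-0.001, 0.002, -1.0]]
ft_force: [-0.2, 0.4, 6.1]
grip_width: 0.0189
gripper_force: 38.9
```

Request:
{"fn": "jog_arm", "kwargs": {
  "hand": [0,0,0,0,0],
  "travel": [
    [0,0,0.05],
    [0,0,0.05],
    [-0.008,0.02,0.03],
    [-0.021,0.052,0],
    [-0.021,0.052,0]
  ],
  "yaw": [0,0,0,0,0]
}}

```text
time_s: 23.15
position: [0.5029, 0.1383, 0.1532]
tool_rot: [[-0.317, 0.948, 0.002], [0.948, 0.317, 0.0], [-0.0, 0.002, -1.0]]
ft_force: [0.2, 0.8, -0.7]
grip_width: 0.0192
gripper_force: 39.1
```

Request:
{"fn": "jog_arm", "kwargs": {
  "hand": [0,0,0,0,0],
  "travel": [
    [-0.021,0.052,0],
    [-0.018,0.046,0],
    [-0.008,0.02,0],
    [0,0,-0.012],
    [0,0,0]
  ],
  "yaw": [0,0,0,0,0]
}}

```text
time_s: 23.78
position: [0.4562, 0.2545, 0.1395]
tool_rot: [[-0.318, 0.948, -0.002], [0.948, 0.318, -0.001], [-0.0, -0.002, -1.0]]
ft_force: [0.4, 0.1, 0.9]
grip_width: 0.0189
gripper_force: 39.1
```

Request:
{"fn": "jog_arm", "kwargs": {
  "hand": [0.05,0.05,0.05,0.05,0.05],
  "travel": [
    [0,0,0],
    [0,0,0],
    [0,0,0.03],
    [0.03,-0.043,0],
    [0.03,-0.043,0]
  ],
  "yaw": [0,0,0,0,0]
}}

```text
time_s: 24.4
position: [0.5173, 0.1681, 0.171]
tool_rot: [[-0.319, 0.948, 0.001], [0.948, 0.319, 0.0], [-0.0, 0.001, -1.0]]
ft_force: [0.9, 1.2, 0.4]
grip_width: 0.05
gripper_force: 0.0
```

Request:
{"fn": "jog_arm", "kwargs": {
  "hand": [0.05,0.05,0.05,0.05,0.05],
  "travel": [
    [0.03,-0.043,0],
    [0.03,-0.043,0],
    [0.03,-0.043,0],
    [0.028,-0.041,-0.02],
    [0,0,-0.01]
  ],
  "yaw": [0,0,0,0,0]
}}

```text
time_s: 25.02
position: [0.6354, -0.0042, 0.1389]
tool_rot: [[-0.314, 0.949, -0.001], [0.949, 0.314, -0.0], [-0.0, -0.001, -1.0]]
ft_force: [0.8, 0.1, 0.3]
grip_width: 0.0502
gripper_force: 0.0
```

```bash
python3 - <<'E'
from h import *
o=env.observe();print(o['position'],o['grip_width'])
b=snap('side','s8');copper('side',b);copper('top',snap('top','t8'))
E
```

```text
[ 0.63543445 -0.00424229  0.13886324] 0.05021864789401583
side [246.5 218. ] 44 [ 0.6356 -0.0018]
side [303.6 246. ] 442 [0.4498 0.0152]
top [313.5 242.6] 96 [ 0.4535 -0.052 ]
```

Request:
{"fn": "jog_arm", "kwargs": {
  "hand": [0.05,0.05,0.05,0.05,0.05],
  "travel": [
    [-0.001,0.002,-0.045],
    [0,0,-0.045],
    [0,0,-0.021],
    [0,0,-0.006],
    [0,0,0]
  ],
  "yaw": [0,0,0,0,0]
}}

```text
time_s: 25.75
position: [0.6337, 0.0018, 0.0244]
tool_rot: [[-0.319, 0.948, 0.001], [0.948, 0.319, -0.0], [-0.001, 0.001, -1.0]]
ft_force: [0.3, -0.2, 0.4]
grip_width: 0.05
gripper_force: 0.0
```

Request:
{"fn": "jog_arm", "kwargs": {
  "hand": [0.03,0.0,0.0,0.0,0.0],
  "travel": [
    [0,0,0],
    [0,0,0],
    [0,0,0],
    [0,0,0],
    [0,0,0]
  ],
  "yaw": [0,0,0,0,0]
}}

```text
time_s: 26.38
position: [0.6339, 0.0013, 0.0247]
tool_rot: [[-0.318, 0.948, 0.002], [0.948, 0.318, -0.0], [-0.001, 0.002, -1.0]]
ft_force: [-0.9, 0.7, 5.6]
grip_width: 0.0185
gripper_force: 38.9
```

Request:
{"fn": "jog_arm", "kwargs": {
  "hand": [0,0,0,0,0],
  "travel": [
    [0,0,0.05],
    [0,0,0.05],
    [-0.01,0.014,0.03],
    [-0.03,0.043,0],
    [-0.03,0.043,0]
  ],
  "yaw": [0,0,0,0,0]
}}

```text
time_s: 27.0
position: [0.5626, 0.102, 0.1541]
tool_rot: [[-0.317, 0.948, 0.002], [0.948, 0.317, 0.0], [-0.0, 0.001, -1.0]]
ft_force: [0.1, 0.2, -0.6]
grip_width: 0.0188
gripper_force: 39.1
```

Request:
{"fn": "jog_arm", "kwargs": {
  "hand": [0,0,0,0,0],
  "travel": [
    [-0.03,0.043,0],
    [-0.03,0.043,0],
    [-0.03,0.043,0],
    [-0.018,0.028,0],
    [0,0,-0.012]
  ],
  "yaw": [0,0,0,0,0]
}}

```text
time_s: 27.62
position: [0.4546, 0.2599, 0.1423]
tool_rot: [[-0.321, 0.947, 0.002], [0.947, 0.321, 0.001], [0.0, 0.003, -1.0]]
ft_force: [-0.3, -0.7, 0.0]
grip_width: 0.0187
gripper_force: 39.1
```

Request:
{"fn": "jog_arm", "kwargs": {
  "hand": [0,0.05,0.05,0.05,0.05],
  "travel": [
    [0.001,-0.004,0],
    [0,0,0],
    [0,0,0],
    [0,0,0.05],
    [0,-0.05,0.05]
  ],
  "yaw": [0,0,0,0,0]
}}

```text
time_s: 28.25
position: [0.4567, 0.2105, 0.237]
tool_rot: [[-0.321, 0.947, 0.001], [0.947, 0.321, 0.0], [0.0, 0.001, -1.0]]
ft_force: [0.9, -0.9, 0.2]
grip_width: 0.0496
gripper_force: 0.0
```

Request:
{"fn": "jog_arm", "kwargs": {
  "hand": [0.05,0.05,0.05,0.05,0.05],
  "travel": [
    [-0.03,-0.05,0.04],
    [-0.03,-0.05,0.02],
    [0,-0.03,0],
    [0,0,0],
    [0,0,0]
  ],
  "yaw": [-0.11,-0.11,0,0,0]
}}

```text
time_s: 28.88
position: [0.4, 0.086, 0.2909]
tool_rot: [[-0.103, 0.995, 0.0], [0.995, 0.103, 0.0], [0.0, 0.0, -1.0]]
ft_force: [-0.1, -0.2, -0.2]
grip_width: 0.0503
gripper_force: 0.0
```

```bash
cat >> h.py <<'E'
def bar(n,im,z):
    hsv=cv2.cvtColor(im,cv2.COLOR_RGB2HSV); m=cv2.inRange(hsv,(3,120,70),(17,255,255))
    N,l,st,ce=cv2.connectedComponentsWithStats(m)
    for i in range(1,N):
        w=at_z(n,*ce[i],z)
        if st[i,4]>=80 and .3<w[0]<.73 and -.3<w[1]<.33:
            X=np.array([at_z(n,p[1],p[0],z)[:2] for p in np.argwhere(l==i)]); c=X.mean(0); d=np.linalg.svd(X-c,full_matrices=False)[2][0]; d*=-np.sign(d[1]); t=(X-c)@d
            print(n,'bar',c.round(4),'mid',(c+d*(t.min()+t.max())/2).round(4),'ang',np.degrees(np.arctan2(d[0],-d[1])).round(2),'len',np.ptp(t).round(4))
E
python3 - <<'E'
from h import *
o=env.observe();print(o['position'],o['tool_rot'][:,1])
b=snap('side','s9');a=snap('top','t9');copper('side',b);copper('top',a);bar('side',b,.016);bar('top',a,.018)
A=cv2.resize(a[140:280,170:440,::-1],None,fx=1.8,fy=1.8,interpolation=cv2.INTER_CUBIC)
B=cv2.resize(b[180:360,110:390,::-1],(486,312),interpolation=cv2.INTER_CUBIC)
cv2.imwrite('pics/c9.png',np.vstack([A,B]))
E
```

```text
[0.40003663 0.08597296 0.29090071] [9.94648492e-01 1.03316873e-01 4.37194317e-05]
side [303.9 245.5] 451 [0.4499 0.0134]
side [258. 311.] 53 [0.47   0.2342]
top [217.9 239.5] 46 [0.4493 0.2626]
top [307.3 243. ] 167 [ 0.4513 -0.0319]
side bar [0.4485 0.0157] mid [0.4489 0.0115] ang 5.97 len 0.1896
top bar [ 0.4503 -0.0316] mid [ 0.4503 -0.0319] ang 5.44 len 0.095
```

View pics/c9.png

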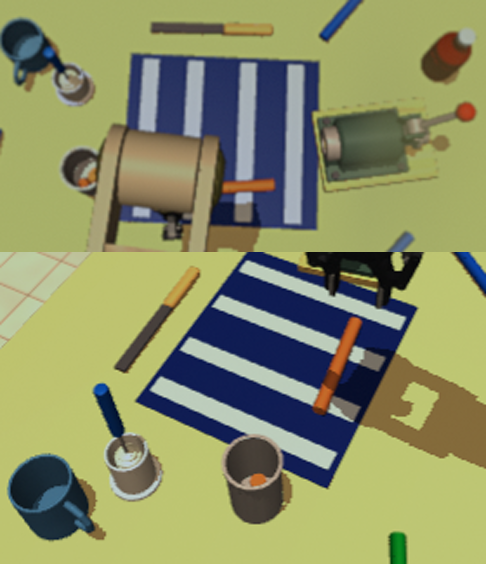

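The mat is clear of blanks and copper shows in the beaker at lower crop (257,480). Next I grasp the bar 40 mm from its centre, on the half away from the collet.

Request:
{"fn": "jog_arm", "kwargs": {
  "hand": [0.05,0.05,0.05,0.05,0.05],
  "travel": [
    [0.0255,-0.015,-0.05],
    [0.02,-0.02,-0.05],
    [0,0,-0.055],
    [0,0,-0.06],
    [0,0,-0.035]
  ],
  "yaw": [0,0,0,0,0],
  "grip_force": 120
}}

```text
time_s: 29.6
position: [0.4446, 0.0517, 0.0383]
tool_rot: [[-0.105, 0.994, -0.003], [0.994, 0.105, 0.001], [0.001, -0.003, -1.0]]
ft_force: [-0.6, -0.5, 0.0]
grip_width: 0.05
gripper_force: 0.0
```

Request:
{"fn": "jog_arm", "kwargs": {
  "hand": [0.05,0.05,0.05,0.05,0.05],
  "travel": [
    [0,0,-0.016],
    [0,0,-0.002],
    [0,0,0],
    [0,0,0],
    [0,0,0]
  ],
  "yaw": [0,0,0,0,0]
}}

```text
time_s: 30.22
position: [0.4457, 0.0509, 0.0234]
tool_rot: [[-0.104, 0.995, 0.001], [0.995, 0.104, -0.0], [-0.0, 0.001, -1.0]]
ft_force: [0.3, 0.6, -0.9]
grip_width: 0.0498
gripper_force: 0.0
```

Request:
{"fn": "jog_arm", "kwargs": {
  "hand": [0.03,0,0,0,0],
  "travel": [
    [0,0,0],
    [0,0,0],
    [0,0,0],
    [0,0,0],
    [0,0,0]
  ],
  "yaw": [0,0,0,0,0]
}}

```text
time_s: 30.85
position: [0.4454, 0.0508, 0.0236]
tool_rot: [[-0.104, 0.995, 0.0], [0.995, 0.104, -0.0], [-0.0, 0.0, -1.0]]
ft_force: [-1.8, -0.0, 11.8]
grip_width: 0.0184
gripper_force: 117.4
```

```bash
python3 - <<'E'
from h import *
M=np.array([.523,-.157,.085]);a=np.radians(9.5);u=np.array([np.sin(a),-np.cos(a),0]);v=np.array([np.cos(a),np.sin(a),0]);w=np.array([0,0,1.])
out=[]
for n,f,(x0,y0,W,H),k in(('side','s0',(285,120,60,75),7),('top','t0',(340,185,62,75),6)):
    im=cv2.imread(f'pics/{f}.png');I=cv2.resize(im[y0:y0+H,x0:x0+W],None,fx=k,fy=k,interpolation=cv2.INTER_CUBIC)
    def circ(d,r,col):
        P=np.array([(proj(n,M+u*d+r*(np.cos(t)*v+np.sin(t)*w))-[x0,y0]+.5)*k-.5 for t in np.arange(0,6.3,.1)]).astype(np.int32)
        cv2.polylines(I,[P],True,col,1)
    circ(0,.03,(0,255,255));circ(0,.018,(255,255,0));circ(.025,.043,(255,0,255))
    q=[tuple(((proj(n,M+u*d+w*.0)-[x0,y0]+.5)*k).astype(int)) for d in(-.1,.2)]
    out.append(cv2.copyMakeBorder(I,0,525-I.shape[0],0,0,cv2.BORDER_CONSTANT))
cv2.imwrite('pics/m.png',np.hstack(out))
E
```

```text
(no output)
```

View pics/m.png

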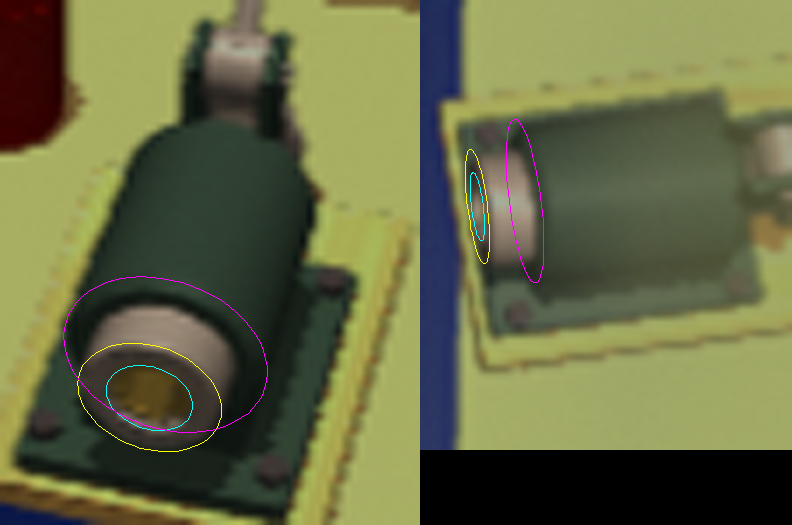

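The overlay shows the predicted mouth ring (side ring centre (150,397)) within about 2 mm of the true nose. In the side view the nose sits about 6 zoomed px to the right, so I'll use mouth ≈ (0.522, −0.158). Now I'll lift and line up.

Request:
{"fn": "jog_arm", "kwargs": {
  "hand": [0,0,0,0,0],
  "travel": [
    [0,0,0.02],
    [0,0,0.03],
    [0,0,0.03],
    [0.02,-0.01,0.01],
    [0.025,-0.01,0]
  ],
  "yaw": [0,0,0,0.03,0.033]
}}

```text
time_s: 31.48
position: [0.4905, 0.0308, 0.1134]
tool_rot: [[-0.167, 0.986, 0.0], [0.986, 0.167, 0.0], [0.0, 0.0, -1.0]]
ft_force: [0.3, -0.4, -4.7]
grip_width: 0.0174
gripper_force: 118.6
```

Request:
{"fn": "jog_arm", "kwargs": {
  "hand": [0,0,0,0,0],
  "travel": [
    [0.0035,-0.02,-0.01],
    [0,0,-0.008],
    [0,0,0],
    [0,0,0],
    [0,0,0]
  ],
  "yaw": [0,0,0,0,0]
}}

```text
time_s: 32.1
position: [0.4939, 0.0112, 0.0952]
tool_rot: [[-0.167, 0.986, 0.0], [0.986, 0.167, -0.0], [-0.0, 0.0, -1.0]]
ft_force: [0.5, 0.2, -4.4]
grip_width: 0.0177
gripper_force: 118.6
```

```bash
python3 - <<'E'
from h import *
o=env.observe();print(o['position'],o['tool_rot'],o['ft_force'],o['wrist_torque'],o['grip_width'])
b=snap('side','s10');a=snap('top','t10');bar('side',b,.087);bar('top',a,.09)
M=np.array([.522,-.158,.085]);an=np.radians(9.5);u=np.array([np.sin(an),-np.cos(an),0])
out=[]
for n,im,(x0,y0,W,H) in(('side',b,(230,110,110,150)),('top',a,(270,180,110,75))):
    k=4 if n=='side' else 3.2
    I=cv2.resize(im[y0:y0+H,x0:x0+W,::-1],None,fx=k,fy=k,interpolation=cv2.INTER_CUBIC)
    p=[tuple(int(c) for c in (proj(n,M+u*d)-[x0,y0]+.5)*k) for d in(-.16,0)]
    cv2.line(I,*p,(255,255,0),1)
    out.append(cv2.copyMakeBorder(I,0,600-I.shape[0],0,0,cv2.BORDER_CONSTANT))
cv2.imwrite('pics/b.png',np.hstack(out))
E
```

```text
[0.49386653 0.01124471 0.09515168] [[-1.66725460e-01  9.86003284e-01  3.79852697e-04]
 [ 9.86003354e-01  1.66725478e-01 -1.56352062e-05]
 [-7.87474873e-05  3.71929247e-04 -9.99999928e-01]] [ 0.5478163   0.1638363  -4.44450208] [ 0.23909228 -0.00411975  0.00991895] 0.017715701148104567
side bar [0.4921 0.029 ] mid [0.494  0.0208] ang 13.22 len 0.0945
top bar [ 0.5067 -0.0934] mid [ 0.5064 -0.092 ] ang 11.66 len 0.0489
```

View pics/b.png

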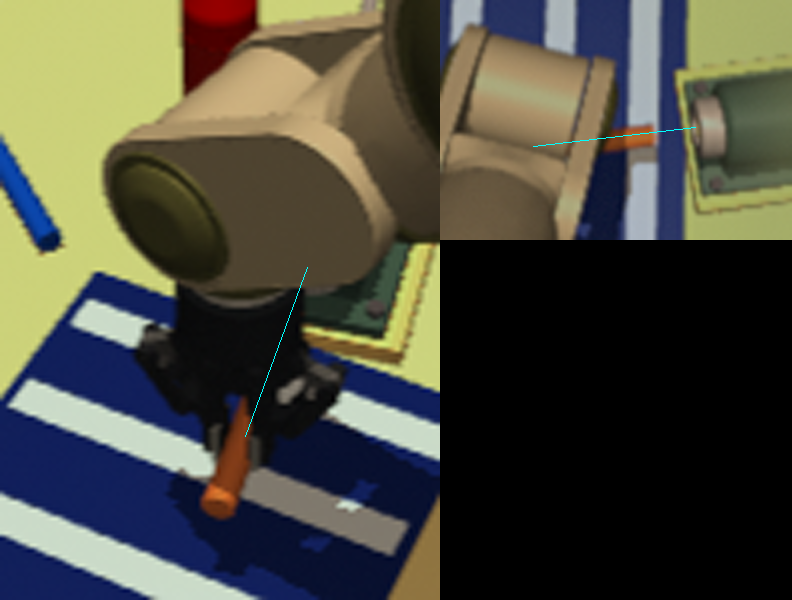

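```bash
python3 - <<'E'
from h import *
T=np.array([.4939,.0112]);u=np.array([.1667,-.986])
for off in(.036,.040,.044): print(off,'back',proj('side',[*(T+u*(off-.09)),.0856]).round(1),'front top',proj('top',[*(T+u*(off+.09)),.0856]).round(1))
print('back z=',[(z,at_z('side',284.5,235,z)[:2].round(4)) for z in(.078,.086,.094,.1)], 'front',[(z,at_z('top',337.0,222.6,z)[:2].round(4)) for z in(.06,.07,.08,.086)])
a=cv2.imread('pics/t10.png');h=cv2.cvtColor(a,cv2.COLOR_BGR2HSV);m=cv2.inRange(h,(3,120,70),(17,255,255))
for c in range(318,342): r=np.flatnonzero(m[205:240,c])+205; print(c,(r.min(),r.max(),len(r)) if len(r) else None,end=' ')
print()
h=cv2.cvtColor(cv2.imread('pics/s10.png'),cv2.COLOR_BGR2HSV);m=cv2.inRange(h,(3,120,70),(17,255,255))
for c in range(205,243,2): r=np.flatnonzero(m[c,270:310])+270; print(c,(r.min(),r.max(),len(r)) if len(r) else None,end=' ')
E
```

```text
0.036 back [283.5 238.2] front top [335.1 220.9]
0.04 back [284.  236.9] front top [336.3 220.8]
0.044 back [284.4 235.7] front top [337.6 220.6]
back z= [(0.078, array([0.4895, 0.0496])), (0.086, array([0.4868, 0.0549])), (0.094, array([0.4842, 0.0601])), (0.1, array([0.4822, 0.0641]))] front [(0.06, array([ 0.5144, -0.1221])), (0.07, array([ 0.5126, -0.1209])), (0.08, array([ 0.5108, -0.1198])), (0.086, array([ 0.5097, -0.1191]))]
318 None 319 None 320 None 321 (np.int64(226), np.int64(226), 1) 322 (np.int64(223), np.int64(226), 4) 323 (np.int64(221), np.int64(226), 6) 324 (np.int64(221), np.int64(226), 6) 325 (np.int64(221), np.int64(226), 6) 326 (np.int64(221), np.int64(226), 6) 327 (np.int64(220), np.int64(226), 7) 328 (np.int64(220), np.int64(226), 7) 329 (np.int64(220), np.int64(225), 6) 330 (np.int64(220), np.int64(225), 6) 331 (np.int64(220), np.int64(225), 6) 332 (np.int64(220), np.int64(225), 6) 333 (np.int64(220), np.int64(225), 6) 334 (np.int64(220), np.int64(225), 6) 335 (np.int64(220), np.int64(225), 6) 336 (np.int64(221), np.int64(224), 4) 337 None 338 None 339 None 340 None 341 None 
205 None 207 None 209 None 211 (np.int64(290), np.int64(290), 1) 213 (np.int64(289), np.int64(291), 3) 215 (np.int64(288), np.int64(292), 5) 217 (np.int64(288), np.int64(292), 5) 219 (np.int64(287), np.int64(292), 6) 221 (np.int64(286), np.int64(291), 6) 223 (np.int64(285), np.int64(291), 7) 225 (np.int64(284), np.int64(292), 9) 227 (np.int64(284), np.int64(291), 8) 229 (np.int64(283), np.int64(290), 8) 231 (np.int64(282), np.int64(290), 9) 233 (np.int64(281), np.int64(289), 9) 235 (np.int64(280), np.int64(288), 9) 237 (np.int64(281), np.int64(288), 8) 239 (np.int64(285), np.int64(285), 1) 241 None
```

The numbers suggest the bar droops about 10° in the off-centre grip: the front is low and the back high. I'll set it back on the mat and re-grip at its centre.

Request:
{"fn": "jog_arm", "kwargs": {
  "hand": [0,0,0,0,0],
  "travel": [
    [0,0,-0.02],
    [0,0,-0.02],
    [0,0,-0.012],
    [0,0,-0.01],
    [0,0,-0.006]
  ],
  "yaw": [0,0,0,0,0]
}}

```text
time_s: 32.83
position: [0.494, 0.0108, 0.0266]
tool_rot: [[-0.166, 0.986, 0.0], [0.986, 0.166, -0.0], [-0.0, 0.0, -1.0]]
ft_force: [-0.0, 0.0, -5.1]
grip_width: 0.0176
gripper_force: 118.7
```

Request:
{"fn": "jog_arm", "kwargs": {
  "hand": [0,0,0.05,0.05,0.05],
  "travel": [
    [0,0,-0.003],
    [0,0,0],
    [0,0,0],
    [0,0,0],
    [0,0,0]
  ],
  "yaw": [0,0,0,0,0]
}}

```text
time_s: 33.45
position: [0.4942, 0.0108, 0.0242]
tool_rot: [[-0.166, 0.986, 0.001], [0.986, 0.166, -0.0], [-0.0, 0.001, -1.0]]
ft_force: [-0.3, 0.2, 0.5]
grip_width: 0.0497
gripper_force: 0.0
```

Request:
{"fn": "jog_arm", "kwargs": {
  "hand": [0.05,0.05,0.05,0.05,0.05],
  "travel": [
    [0,0,0.05],
    [-0.04,0.0,0.06],
    [-0.04,0.0,0.06],
    [-0.03,0.03,0.05],
    [0,0,0]
  ],
  "yaw": [0,0,0,0,0]
}}

```text
time_s: 34.08
position: [0.3956, 0.0403, 0.2287]
tool_rot: [[-0.168, 0.986, 0.007], [0.986, 0.168, -0.001], [-0.002, 0.007, -1.0]]
ft_force: [0.0, -0.9, -1.2]
grip_width: 0.0498
gripper_force: 0.0
```

```bash
python3 - <<'E'
from h import *
o=env.observe();print(o['position'],o['tool_rot'][:,1])
b=snap('side','s11');a=snap('top','t11');bar('side',b,.016);bar('top',a,.018);copper('side',b);copper('top',a)
E
```

```text
[0.3955594  0.04034509 0.22867222] [0.98579546 0.16781079 0.00684489]
side bar [ 0.4995 -0.0227] mid [ 0.5003 -0.0277] ang 9.52 len 0.1896
top bar [ 0.5055 -0.0719] mid [ 0.5047 -0.0664] ang 7.51 len 0.1016
side [292.8 228.5] 412 [ 0.5011 -0.0253]
side [258. 311.] 53 [0.47   0.2342]
top [320.2 226.8] 149 [ 0.5068 -0.0725]
top [218.9 238.8] 57 [0.4518 0.2594]
```

Request:
{"fn": "jog_arm", "kwargs": {
  "hand": [0.05,0.05,0.05,0.05,0.05],
  "travel": [
    [0.03,-0.01,-0.02],
    [0.035,-0.01,-0.03],
    [0.033,-0.01,-0.03],
    [0,0,-0.05],
    [0,0,0]
  ],
  "yaw": [0,0,0,0,0]
}}

```text
time_s: 34.8
position: [0.4921, 0.0093, 0.0916]
tool_rot: [[-0.165, 0.986, -0.01], [0.986, 0.165, 0.002], [0.004, -0.009, -1.0]]
ft_force: [-0.7, 0.3, 0.9]
grip_width: 0.0498
gripper_force: 0.0
```

Request:
{"fn": "jog_arm", "kwargs": {
  "hand": [0.05,0.05,0.05,0.05,0.05],
  "travel": [
    [0.001,0.002,-0.03],
    [0,0,-0.03],
    [0,0,-0.008],
    [0,0,0],
    [0,0,0]
  ],
  "yaw": [0,0,0,0,0]
}}

```text
time_s: 35.42
position: [0.4956, 0.0113, 0.0288]
tool_rot: [[-0.166, 0.986, 0.002], [0.986, 0.166, -0.0], [-0.001, 0.002, -1.0]]
ft_force: [0.5, -0.2, 0.7]
grip_width: 0.0497
gripper_force: 0.0
```

Request:
{"fn": "jog_arm", "kwargs": {
  "hand": [0.03,0,0,0,0],
  "travel": [
    [0,0,0],
    [0,0,0],
    [0,0,0],
    [0,0,0],
    [0,0,0]
  ],
  "yaw": [0,0,0,0,0]
}}

```text
time_s: 36.05
position: [0.495, 0.0114, 0.0287]
tool_rot: [[-0.166, 0.986, 0.001], [0.986, 0.166, -0.0], [-0.0, 0.001, -1.0]]
ft_force: [-3.4, -0.1, 12.8]
grip_width: 0.0174
gripper_force: 117.7
```

Request:
{"fn": "jog_arm", "kwargs": {
  "hand": [0,0,0,0,0],
  "travel": [
    [0,0,0.015],
    [0,0,0.02],
    [0,0,0.02],
    [0,0,0.015],
    [0,0,0]
  ],
  "yaw": [0,0,0,0,0]
}}

```text
time_s: 36.67
position: [0.495, 0.0115, 0.098]
tool_rot: [[-0.166, 0.986, 0.001], [0.986, 0.166, -0.0], [-0.0, 0.001, -1.0]]
ft_force: [-0.0, -0.5, -5.6]
grip_width: 0.0172
gripper_force: 118.2
```

The grip is too high on the bar, so I'll set it down and re-grip 6 mm lower.

Request:
{"fn": "jog_arm", "kwargs": {
  "hand": [0,0,0,0,0],
  "travel": [
    [0,0,-0.025],
    [0,0,-0.025],
    [0,0,-0.01],
    [0,0,-0.007],
    [0,0,-0.002]
  ],
  "yaw": [0,0,0,0,0]
}}

```text
time_s: 37.3
position: [0.4949, 0.0115, 0.0287]
tool_rot: [[-0.166, 0.986, -0.0], [0.986, 0.166, 0.0], [0.0, -0.0, -1.0]]
ft_force: [-4.0, 1.7, 12.3]
grip_width: 0.0168
gripper_force: 119.7
```

Request:
{"fn": "jog_arm", "kwargs": {
  "hand": [0.05,0.05,0.05,0.05,0.05],
  "travel": [
    [0,0,0],
    [0,0,0],
    [0,0,-0.003],
    [0,0,-0.003],
    [0,0,0]
  ],
  "yaw": [0,0,0,0,0]
}}

```text
time_s: 37.92
position: [0.4949, 0.0114, 0.0223]
tool_rot: [[-0.166, 0.986, -0.0], [0.986, 0.166, 0.0], [0.0, -0.0, -1.0]]
ft_force: [-0.2, -0.0, -0.4]
grip_width: 0.0497
gripper_force: 0.0
```

Request:
{"fn": "jog_arm", "kwargs": {
  "hand": [0.03,0,0,0,0],
  "travel": [
    [0,0,0],
    [0,0,0],
    [0,0,0],
    [0,0,0],
    [0,0,0]
  ],
  "yaw": [0,0,0,0,0]
}}

```text
time_s: 38.55
position: [0.4951, 0.0114, 0.0231]
tool_rot: [[-0.166, 0.986, 0.001], [0.986, 0.166, -0.0], [-0.0, 0.001, -1.0]]
ft_force: [-1.7, 0.1, 6.2]
grip_width: 0.0178
gripper_force: 117.5
```

Request:
{"fn": "jog_arm", "kwargs": {
  "hand": [0,0,0,0,0],
  "travel": [
    [0,0,0.015],
    [0,0,0.02],
    [0.002,0,0.02],
    [0.0,0,0.015],
    [0.002,-0.012,0.001]
  ],
  "yaw": [0,0,0,0,0]
}}

```text
time_s: 39.17
position: [0.4989, -0.0004, 0.0938]
tool_rot: [[-0.167, 0.986, 0.0], [0.986, 0.167, 0.0], [0.0, 0.0, -1.0]]
ft_force: [-0.7, -0.8, -6.1]
grip_width: 0.0176
gripper_force: 117.9
```

Request:
{"fn": "jog_arm", "kwargs": {
  "hand": [0,0,0,0,0],
  "travel": [
    [0.002,-0.012,0],
    [0,0,0],
    [0,0,0],
    [0,0,0],
    [0,0,0]
  ],
  "yaw": [0,0,0,0,0]
}}

```text
time_s: 39.8
position: [0.5009, -0.0123, 0.0935]
tool_rot: [[-0.167, 0.986, -0.0], [0.986, 0.167, 0.0], [0.0, -0.0, -1.0]]
ft_force: [-0.5, 0.6, -5.9]
grip_width: 0.018
gripper_force: 117.9
```

```bash
python3 - <<'E'
from h import *
o=env.observe();print(o['position'],o['ft_force'],o['grip_width'])
a=snap('top','t12');b=snap('side','s12');bar('top',a,.087)
P=o['position'];u=np.array([.166,-.986,0])
x0,y0,k=310,185,10
I=cv2.resize(a[y0:y0+55,x0:x0+79,::-1],None,fx=k,fy=k,interpolation=cv2.INTER_CUBIC)
for q,col in((P+[0,0,-.009],(255,255,0)),(P+[-.0035,0,-.009],(0,0,255))):
    p=[tuple(int(c) for c in (proj('top',q+u*d)-[x0,y0]+.5)*k) for d in(.08,.26)]
    cv2.line(I,*p,col,1)
cv2.imwrite('pics/i.png',I)
E
```

```text
[ 0.50090225 -0.01231706  0.09345782] [-0.48373419  0.59697432 -5.88237997] 0.018005001963412384
top bar [ 0.5148 -0.1216] mid [ 0.5145 -0.1205] ang 16.33 len 0.0445
```

View pics/i.png

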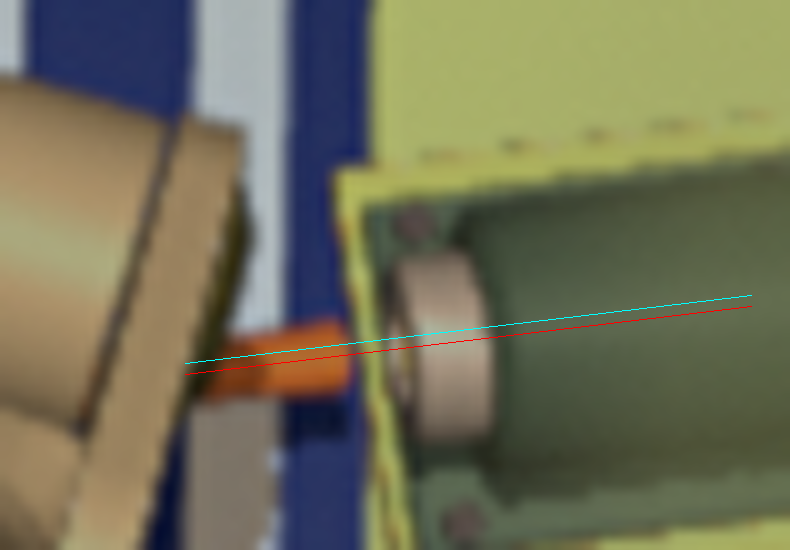

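The bar tip at crop (350,355) lies on the bore line, with the nose centre at about (450,345) and the mouth about 14 mm ahead. I'll feed it in gently.

Request:
{"fn": "jog_arm", "kwargs": {
  "hand": [0,0,0,0,0],
  "travel": [
    [0.0013,-0.008,0],
    [0.0013,-0.008,0],
    [0.0008,-0.005,0],
    [0.0008,-0.005,0],
    [0,0,0]
  ],
  "yaw": [0,0,0,0,0]
}}

```text
time_s: 40.52
position: [0.5052, -0.039, 0.0935]
tool_rot: [[-0.166, 0.986, -0.0], [0.986, 0.166, -0.0], [-0.0, -0.0, -1.0]]
ft_force: [-0.7, -1.0, -5.0]
grip_width: 0.0177
gripper_force: 118.2
```

Request:
{"fn": "jog_arm", "kwargs": {
  "hand": [0,0,0,0,0],
  "travel": [
    [0.0008,-0.005,0],
    [0.0008,-0.005,0],
    [0.0007,-0.004,0],
    [0.0007,-0.004,0],
    [0,0,0]
  ],
  "yaw": [0,0,0,0,0]
}}

```text
time_s: 41.15
position: [0.5083, -0.0571, 0.0936]
tool_rot: [[-0.166, 0.986, 0.0], [0.986, 0.166, -0.001], [-0.001, 0.0, -1.0]]
ft_force: [-0.9, -1.9, -4.6]
grip_width: 0.0177
gripper_force: 118.2
```

Request:
{"fn": "jog_arm", "kwargs": {
  "hand": [0,0,0,0,0],
  "travel": [
    [0.001,-0.006,0],
    [0.001,-0.006,0],
    [0.001,-0.006,0],
    [0.001,-0.006,0],
    [0.001,-0.006,0]
  ],
  "yaw": [0,0,0,0,0]
}}

```text
time_s: 41.78
position: [0.5132, -0.0869, 0.0935]
tool_rot: [[-0.166, 0.986, -0.0], [0.986, 0.166, 0.0], [0.0, -0.0, -1.0]]
ft_force: [-2.9, 1.7, -4.1]
grip_width: 0.0177
gripper_force: 118.3
```

Request:
{"fn": "jog_arm", "kwargs": {
  "hand": [0,0,0,0,0],
  "travel": [
    [0.001,-0.006,0],
    [0.001,-0.006,0],
    [0.0007,-0.004,0],
    [0.0005,-0.003,0],
    [0,0,0]
  ],
  "yaw": [0,0,0,0,0]
}}

```text
time_s: 42.4
position: [0.5165, -0.106, 0.0936]
tool_rot: [[-0.166, 0.986, 0.0], [0.986, 0.166, -0.001], [-0.001, 0.0, -1.0]]
ft_force: [-3.4, -1.6, -3.4]
grip_width: 0.0179
gripper_force: 118.3
```

Request:
{"fn": "jog_arm", "kwargs": {
  "hand": [0,0,0,0,0],
  "travel": [
    [0.0005,-0.003,0],
    [0.0005,-0.003,0],
    [0.0003,-0.002,0],
    [0.0003,-0.002,0],
    [0,0,0]
  ],
  "yaw": [0,0,0,0,0]
}}

```text
time_s: 43.02
position: [0.517, -0.1132, 0.0929]
tool_rot: [[-0.167, 0.986, -0.003], [0.986, 0.167, 0.005], [0.005, -0.002, -1.0]]
ft_force: [-3.4, 14.3, -2.5]
grip_width: 0.0177
gripper_force: 118.4
```

Request:
{"fn": "jog_arm", "kwargs": {
  "hand": [0,0,0,0,0],
  "travel": [
    [0.0003,-0.0015,0],
    [0.0003,-0.0015,0],
    [0,0,0],
    [0,0,0],
    [0,0,0]
  ],
  "yaw": [0,0,0,0,0]
}}

```text
time_s: 43.65
position: [0.5167, -0.1134, 0.0925]
tool_rot: [[-0.167, 0.986, -0.005], [0.986, 0.167, 0.01], [0.011, -0.004, -1.0]]
ft_force: [-5.2, 27.9, -1.1]
grip_width: 0.0178
gripper_force: 118.6
```

The bar is against the stop, with 28 N back at the predicted depth. I'll release it, rise and look.

Request:
{"fn": "jog_arm", "kwargs": {
  "hand": [0.0,0.03,0.045,0.05,0.05],
  "travel": [
    [-0.0002,0.001,0],
    [0,0,0],
    [0,0,0],
    [0,0,0.03],
    [0,0,0.06]
  ],
  "yaw": [0,0,0,0,0]
}}

```text
time_s: 44.28
position: [0.5183, -0.1181, 0.1836]
tool_rot: [[-0.166, 0.986, -0.002], [0.986, 0.166, 0.001], [0.001, -0.002, -1.0]]
ft_force: [0.9, -0.2, 0.4]
grip_width: 0.0501
gripper_force: 0.0
```

Request:
{"fn": "jog_arm", "kwargs": {
  "hand": [0.0,0.0,0.0,0.0,0.0],
  "travel": [
    [0,0,0.06],
    [0,0,0.06],
    [-0.02,0,0.03],
    [-0.04,0.02,0],
    [-0.04,0.03,0]
  ],
  "yaw": [0,0,0,0,0]
}}

```text
time_s: 44.9
position: [0.4178, -0.068, 0.3343]
tool_rot: [[-0.165, 0.986, 0.003], [0.986, 0.165, -0.002], [-0.002, 0.003, -1.0]]
ft_force: [-0.1, 0.1, 0.8]
grip_width: -0.0001
gripper_force: 0.0
```

```bash
python3 - <<'E'
from h import *
o=env.observe();print(o['position'],o['ft_force'],o['grip_width'])
a=snap('top','t13');b=snap('side','s13');bar('top',a,.087);bar('side',b,.087)
k=4;u=np.array([.166,-.986,0]);M=np.array([.5255,-.158,.085])
print('expected back end side',proj('side',M-.095*u),'top',proj('top',M-.095*u))
I=cv2.resize(a[160:270,290:395,::-1],None,fx=3.8,fy=3.8,interpolation=cv2.INTER_CUBIC)
J=cv2.resize(b[90:240,250:350,::-1],None,fx=3.8,fy=3.8,interpolation=cv2.INTER_CUBIC)
I=cv2.copyMakeBorder(I,0,J.shape[0]-I.shape[0],0,0,cv2.BORDER_CONSTANT)
cv2.imwrite('pics/in.png',np.hstack([I,J]))
E
```

```text
[ 0.41782671 -0.06801912  0.33425703] [-0.08906454  0.07133046  0.79269164] -5.425136304305529e-05
side bar [ 0.5149 -0.1102] mid [ 0.5151 -0.1114] ang 10.4 len 0.125
expected back end side [296.3192112  200.13343293] top [319.45295396 221.87668891]
```

View pics/in.png

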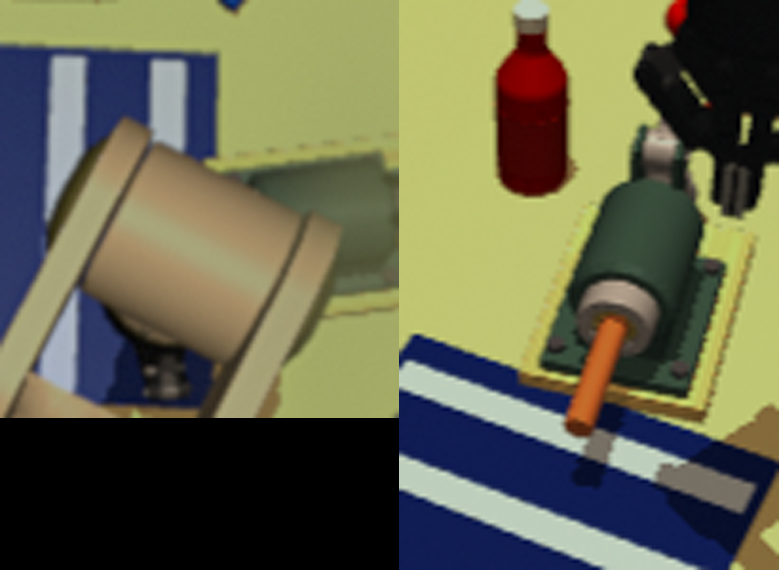

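The bar sits in the collet with its outer end at crop (580,425), which matches the fully-home projection. Next I go over and behind the knob with the fingers shut.

Request:
{"fn": "jog_arm", "kwargs": {
  "hand": [0,0,0,0,0],
  "travel": [
    [0.019,-0.044,-0.01],
    [0.019,-0.044,-0.01],
    [0.019,-0.044,0],
    [0.019,-0.044,0],
    [0.019,-0.044,0]
  ],
  "yaw": [0,0,0,0,0]
}}

```text
time_s: 45.62
position: [0.5143, -0.2902, 0.3139]
tool_rot: [[-0.166, 0.986, 0.002], [0.986, 0.166, -0.002], [-0.002, 0.001, -1.0]]
ft_force: [0.6, -0.0, 0.4]
grip_width: 0.0001
gripper_force: 0.0
```

Request:
{"fn": "jog_arm", "kwargs": {
  "hand": [0,0,0,0,0],
  "travel": [
    [0.019,-0.044,0],
    [0.019,-0.044,0],
    [0.019,-0.047,0],
    [0,0,0],
    [0,0,0]
  ],
  "yaw": [0,0,0,0,0]
}}

```text
time_s: 46.25
position: [0.5704, -0.423, 0.3135]
tool_rot: [[-0.166, 0.986, 0.001], [0.986, 0.166, -0.001], [-0.001, 0.0, -1.0]]
ft_force: [-0.3, 0.0, 0.8]
grip_width: 0.0003
gripper_force: 0.0
```

Request:
{"fn": "jog_arm", "kwargs": {
  "hand": [0,0,0,0,0],
  "travel": [
    [0,0,-0.045],
    [0,0,-0.045],
    [-0.0025,0.015,0],
    [-0.0015,0.009,0],
    [0,0,0]
  ],
  "yaw": [0,0,0,0,0]
}}

```text
time_s: 46.88
position: [0.5667, -0.3978, 0.2255]
tool_rot: [[-0.167, 0.986, 0.002], [0.986, 0.167, -0.002], [-0.002, 0.002, -1.0]]
ft_force: [-0.1, 0.1, 0.0]
grip_width: -0.0003
gripper_force: 0.0
```

Request:
{"fn": "jog_arm", "kwargs": {
  "hand": [0,0,0,0,0],
  "travel": [
    [-0.0013,0.008,0.001],
    [-0.0013,0.008,0.002],
    [-0.0013,0.008,0.002],
    [-0.0013,0.008,0.002],
    [-0.0013,0.008,0.002]
  ],
  "yaw": [0,0,0,0,0]
}}

```text
time_s: 47.5
position: [0.5601, -0.361, 0.2355]
tool_rot: [[-0.164, 0.986, 0.005], [0.986, 0.164, -0.008], [-0.009, 0.003, -1.0]]
ft_force: [-0.7, -7.7, 6.3]
grip_width: 0.0001
gripper_force: 4.4
```

Request:
{"fn": "jog_arm", "kwargs": {
  "hand": [0,0,0,0,0],
  "travel": [
    [-0.0015,0.009,0],
    [-0.0015,0.009,0],
    [-0.0015,0.009,0],
    [-0.0015,0.009,0],
    [-0.0015,0.009,0]
  ],
  "yaw": [0,0,0,0,0]
}}

```text
time_s: 48.12
position: [0.5524, -0.3136, 0.2332]
tool_rot: [[-0.166, 0.986, 0.001], [0.986, 0.166, -0.002], [-0.002, 0.001, -1.0]]
ft_force: [-0.1, -3.9, 3.0]
grip_width: 0.0001
gripper_force: 2.0
```

Request:
{"fn": "jog_arm", "kwargs": {
  "hand": [0,0,0,0,0],
  "travel": [
    [-0.0013,0.008,0],
    [-0.001,0.006,0],
    [-0.0007,0.004,0],
    [0,0,0],
    [0,0,0]
  ],
  "yaw": [0,0,0,0,0]
}}

```text
time_s: 48.75
position: [0.5495, -0.2951, 0.2324]
tool_rot: [[-0.167, 0.986, -0.0], [0.986, 0.167, 0.001], [0.001, -0.0, -1.0]]
ft_force: [-0.6, 0.3, -0.1]
grip_width: 0.0002
gripper_force: 0.0
```

Request:
{"fn": "jog_arm", "kwargs": {
  "hand": [0,0,0,0,0],
  "travel": [
    [-0.0007,0.004,0],
    [-0.0007,0.004,0],
    [0,0,0],
    [0,0,0],
    [0,0,0]
  ],
  "yaw": [0,0,0,0,0]
}}

```text
time_s: 49.38
position: [0.5489, -0.2928, 0.2326]
tool_rot: [[-0.163, 0.987, 0.004], [0.987, 0.163, -0.011], [-0.011, 0.002, -1.0]]
ft_force: [6.6, -25.9, -8.1]
grip_width: 0.0001
gripper_force: 13.2
```

```bash
cat >> h.py <<'E'
def knob():
    M=np.array([.5255,-.158,.085]);u=np.array([.166,-.986,0]);v=M+.145*u;v[2]=.14
    for n in('side','top'):
        im=env.get_image(n);h=cv2.cvtColor(im,cv2.COLOR_RGB2HSV)
        m=cv2.inRange(h,(0,150,90),(6,255,255))|cv2.inRange(h,(174,150,90),(180,255,255))
        N,l,st,ce=cv2.connectedComponentsWithStats(m)
        print(n,[(ce[i].round(1).tolist(),int(st[i,4])) for i in range(1,N) if st[i,4]>4])
        for q in(0,.5,.8,.9,1.0,1.05):
            print(q,proj(n,v-u*.1*np.sin(q-.7)+[0,0,.1*np.cos(q-.7)]).round(1),end=' ')
        print()
E
python3 -c "
from h import *
knob();print(env.observe()['position'],env.observe()['ft_force'])"
```

```text
side [([284.3, 109.7], 176), ([318.3, 108.5], 63), ([515.5, 121.1], 1312), ([342.3, 117.7], 43)]
0 [325.   94.6] 0.5 [321.9  97. ] 0.8 [319.5 102.7] 0.9 [318.6 105.2] 1.0 [317.7 108. ] 1.05 [317.3 109.5] 
top [([468.2, 225.4], 69), ([532.6, 394.2], 2373)]
0 [429.2 200.9] 0.5 [416.2 201. ] 0.8 [405.8 202.2] 0.9 [402.2 202.7] 1.0 [398.5 203.3] 1.05 [396.7 203.7] 
[ 0.54890906 -0.29282798  0.23254048] [  7.01510507 -26.08446701  -8.29411415]
```

The lever is at its hard stop, with 26 N back. I'll back off, rise clear and verify.

Request:
{"fn": "jog_arm", "kwargs": {
  "hand": [0,0,0,0,0],
  "travel": [
    [0.001,-0.006,0],
    [0.003,-0.02,0],
    [0.003,-0.02,0],
    [0,0,0.05],
    [0,0,0.05]
  ],
  "yaw": [0,0,0,0,0]
}}

```text
time_s: 50.1
position: [0.5548, -0.3332, 0.3336]
tool_rot: [[-0.166, 0.986, -0.001], [0.986, 0.166, 0.002], [0.002, -0.001, -1.0]]
ft_force: [0.7, -0.6, 0.3]
grip_width: 0.0001
gripper_force: 0.0
```

Request:
{"fn": "jog_arm", "kwargs": {
  "hand": [0,0,0,0,0],
  "travel": [
    [-0.06,0,0],
    [-0.06,0,0.01],
    [-0.06,0,0],
    [-0.05,0,0],
    [0,0,0]
  ],
  "yaw": [0,0,0,0,0]
}}

```text
time_s: 50.72
position: [0.3229, -0.333, 0.3433]
tool_rot: [[-0.163, 0.987, 0.001], [0.987, 0.163, -0.0], [-0.0, 0.0, -1.0]]
ft_force: [0.8, 0.1, -0.5]
grip_width: 0.0004
gripper_force: 0.0
```

```bash
python3 -c "
from h import *
knob();o=env.observe();print(o['position'],o['ft_force'],o['time_s'])
a=snap('top','t15');b=snap('side','s15');copper('side',b);copper('top',a);bar('side',b,.087);bar('top',a,.09)
s0=cv2.imread('pics/s0.png')[:,:,::-1]
for n,(y0,y1,x0,x1) in dict(beaker=(285,340,235,280),brush=(250,325,160,205),mug=(295,345,115,165),file=(185,250,175,228),bottle=(90,142,272,298)).items():
    p=cv2.absdiff(np.ascontiguousarray(b[y0:y1,x0:x1]),np.ascontiguousarray(s0[y0:y1,x0:x1])).max(2); print(n,p.mean().round(1),(p>50).mean().round(3))
"
```

```text
side [([350.9, 98.5], 174), ([284.3, 109.8], 178), ([317.8, 108.9], 80), ([515.5, 121.1], 1315)]
0 [325.   94.6] 0.5 [321.9  97. ] 0.8 [319.5 102.7] 0.9 [318.6 105.2] 1.0 [317.7 108. ] 1.05 [317.3 109.5] 
top [([468.6, 225.6], 69), ([532.5, 394.3], 2375)]
0 [429.2 200.9] 0.5 [416.2 201. ] 0.8 [405.8 202.2] 0.9 [402.2 202.7] 1.0 [398.5 203.3] 1.05 [396.7 203.7] 
[ 0.32511135 -0.33337595  0.34287429] [-0.16280337  0.66532138 -0.19503213] 50.825
side [301.9 187.2] 247 [ 0.5432 -0.1789]
side [258.1 310.9] 54 [0.4701 0.2341]
top [335.5 221.7] 204 [ 0.5263 -0.1228]
top [219.  238.6] 59 [0.4522 0.259 ]
side bar [ 0.5152 -0.113 ] mid [ 0.5153 -0.1133] ang 10.51 len 0.115
top bar [ 0.5116 -0.1139] mid [ 0.5115 -0.1128] ang 9.96 len 0.0966
beaker 16.0 0.019
brush 19.4 0.009
mug 12.9 0.0
file 19.3 0.003
bottle 15.5 0.0
```

The checks agree:
- **Bar:** 96.6 mm sticks out, against the nominal 95 mm.
- **Lever:** the knob is at the closed projection.
- **Blanks:** none are left on the mat, and copper is in the beaker.
- **Other things:** the brush, mug, file and bottle are unchanged.

I'm handing the job in.

```bash
python3 -c "
from rig import env
print(env.close_job())"
```

```text
the job is handed in; nothing more can be done
None
```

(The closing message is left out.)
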